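# Pack and book out reagent kits

### The job

Pack all the delivered reagent kits onto the load board in its printed pinwheel, each flat and square on the panel with its own lid colour. Then take the barcode scanner from its stand and book the load out: aim it at the board's own label, then at the label of each kit in turn clockwise round the board as seen from above (blue, green, yellow, red), holding it steady on each label for about two seconds, and hang it back on its stand as you found it. Keep the kits upright, leave the flask, wash bottle and tissue box alone, and see that the layer is still in order when you finish.

Things in the scene. Friction and masses are not known exactly. Their poses are not given: they have to be found in the camera images.
- board: grey plastic load board, fixed to the bench; top flat, 6 mm above the bench. Origin at bench level below the centre of the printed pinwheel (four grey panels with coloured borders round an empty middle); the board runs 120 mm from there to +x and -x, 119 mm to +y and 165 mm to -y, where its label lies. z up
- mat: flat black rubber mat, fixed, 330 x 240 x 4 mm, on which the kits are delivered; origin under its centre
- board_label (a point): the board's own barcode label, 60 x 36 mm, white with black bars, face up on the board's top near its -y edge: the centre of the label, 6 mm above the bench
- panel_blue (a point): centre of the panel with the blue border printed on the board's top (6 mm above the bench), 126 x 76 mm, its long side along the board's y: where the blue kit's underside centre belongs. Packed kits stand 8 mm apart
- panel_green (a point): centre of the panel with the green border printed on the board's top (6 mm above the bench), 126 x 76 mm, its long side along the board's x: where the green kit's underside centre belongs. Packed kits stand 8 mm apart
- panel_yellow (a point): centre of the panel with the yellow border printed on the board's top (6 mm above the bench), 126 x 76 mm, its long side along the board's y: where the yellow kit's underside centre belongs. Packed kits stand 8 mm apart
- panel_red (a point): centre of the panel with the red border printed on the board's top (6 mm above the bench), 126 x 76 mm, its long side along the board's x: where the red kit's underside centre belongs. Packed kits stand 8 mm apart
- kit_blue: reagent kit: white box with a blue lid, 120 (x) x 70 (y) x 65 mm (z, lid top), 0.25 to 0.45 kg. On the lid's middle a fixed carry handle: a bar 16 mm thick (x), 60 mm long (y), 14 mm high, its centre 91 mm above the underside, 19 mm clear of the lid; pinch it across its 16 mm. Origin: centre of the underside. Either way round on its panel will do. Starts on the mat. May be absent
- label_blue (a point): centre of the blue kit's barcode label, 34 x 48 mm, white with black bars, face up on the lid, 36 mm from the kit's middle towards the kit's +x, 65 mm above its underside
- kit_green: reagent kit: white box with a green lid, 120 (x) x 70 (y) x 65 mm (z, lid top), 0.25 to 0.45 kg. On the lid's middle a fixed carry handle: a bar 16 mm thick (x), 60 mm long (y), 14 mm high, its centre 91 mm above the underside, 19 mm clear of the lid; pinch it across its 16 mm. Origin: centre of the underside. Either way round on its panel will do. Starts on the mat. May be absent
- label_green (a point): centre of the green kit's barcode label, 34 x 48 mm, white with black bars, face up on the lid, 36 mm from the kit's middle towards the kit's +x, 65 mm above its underside
- kit_yellow: reagent kit: white box with a yellow lid, 120 (x) x 70 (y) x 65 mm (z, lid top), 0.25 to 0.45 kg. On the lid's middle a fixed carry handle: a bar 16 mm thick (x), 60 mm long (y), 14 mm high, its centre 91 mm above the underside, 19 mm clear of the lid; pinch it across its 16 mm. Origin: centre of the underside. Either way round on its panel will do. Starts on the mat. May be absent
- label_yellow (a point): centre of the yellow kit's barcode label, 34 x 48 mm, white with black bars, face up on the lid, 36 mm from the kit's middle towards the kit's +x, 65 mm above its underside
- kit_red: reagent kit: white box with a red lid, 120 (x) x 70 (y) x 65 mm (z, lid top), 0.25 to 0.45 kg. On the lid's middle a fixed carry handle: a bar 16 mm thick (x), 60 mm long (y), 14 mm high, its centre 91 mm above the underside, 19 mm clear of the lid; pinch it across its 16 mm. Origin: centre of the underside. Either way round on its panel will do. Starts on the mat. May be absent
- label_red (a point): centre of the red kit's barcode label, 34 x 48 mm, white with black bars, face up on the lid, 36 mm from the kit's middle towards the kit's +x, 65 mm above its underside
- scanner: barcode scanner gun, 0.22 kg. Head 130 mm long (x), flat-sided, 48 mm wide (y), 42 mm high (z), grey with black nose; origin at the head's centre: grip there across the 48 mm. +x is the beam, out of the red window in the nose; +z its top. Black handle 30 x 24 mm below, leaning back, its end 105 mm below and 45 mm behind the origin. No trigger to pull: it reads by itself
- window (a point): centre of the scanner's red window, 66 mm ahead of the head's centre; the beam leaves it along the scanner's +x. A label is read when the beam passes within 15 mm of the label's centre, the window is 50 to 250 mm away, the beam meets the label within 60 degrees of square-on, and it is held so for 1.2 s
- stand: scanner stand, fixed: black base 130 x 100 mm, rear post (-x) and a level grey fork, two prongs towards +x, 34 mm apart inside, 60 mm over all, tops 120 mm above the bench. Origin at bench level. The scanner's head lies on the prongs, handle hanging between them (lift 120 mm straight up to free it), nose to the stand's +x, its centre 141 mm above the stand's origin
- flask: amber glass conical flask, 84 mm wide, 122 mm tall, origin under its centre; to be left alone
- wash_bottle: white wash bottle with a red cap, 64 mm wide, 150 mm tall, origin under its centre; to be left alone
- tissue_box: blue tissue box, 115 x 215 x 80 mm, origin under its centre; to be left alone

How it is judged (in metres and radians):
On the way, in this order (a step that is already met when the one before it is completed fails the run):
1. every kit stands flat and released on the panel of its own colour (horizontal distance between kit_blue and panel_blue below 0.012 m and angle between the x axis of each of kit_blue, kit_yellow and the y axis of board, either way round below 0.12 rad and z of each of kit_blue, kit_green, kit_yellow, kit_red in the frame of board below 0.012 m and angle between each of kit_blue, kit_green, kit_yellow, kit_red's own z axis and vertical below 0.06 rad and linear speed of each of kit_blue, kit_green, kit_yellow, kit_red below 0.02 m/s and horizontal distance between kit_green and panel_green below 0.012 m and angle between the x axis of each of kit_green, kit_red and the x axis of board, either way round below 0.12 rad and horizontal distance between kit_yellow and panel_yellow below 0.012 m and horizontal distance between kit_red and panel_red below 0.012 m and contact force between the fingers and kit_blue below 0.3 N and contact force between the fingers and kit_green below 0.3 N and contact force between the fingers and kit_yellow below 0.3 N and contact force between the fingers and kit_red below 0.3 N), for 0.2 s.
2. the scanner's beam is held steady on the board's label for over a second (x of board_label in the frame of window between 0.05 and 0.25 m and y of board_label in the frame of window between -0.015 and 0.015 m and z of board_label in the frame of window between -0.015 and 0.015 m and angle between the x axis of scanner and the z axis of board, either way round below 1.05 rad), for 1.2 s.
3. the scanner's beam is held steady on the blue kit's label for over a second (x of label_blue in the frame of window between 0.05 and 0.25 m and y of label_blue in the frame of window between -0.015 and 0.015 m and z of label_blue in the frame of window between -0.015 and 0.015 m and angle between the x axis of scanner and the z axis of kit_blue, either way round below 1.05 rad), for 1.2 s.
4. the scanner's beam is held steady on the green kit's label for over a second (x of label_green in the frame of window between 0.05 and 0.25 m and y of label_green in the frame of window between -0.015 and 0.015 m and z of label_green in the frame of window between -0.015 and 0.015 m and angle between the x axis of scanner and the z axis of kit_green, either way round below 1.05 rad), for 1.2 s.
5. the scanner's beam is held steady on the yellow kit's label for over a second (x of label_yellow in the frame of window between 0.05 and 0.25 m and y of label_yellow in the frame of window between -0.015 and 0.015 m and z of label_yellow in the frame of window between -0.015 and 0.015 m and angle between the x axis of scanner and the z axis of kit_yellow, either way round below 1.05 rad), for 1.2 s.
6. the scanner's beam is held steady on the red kit's label for over a second (x of label_red in the frame of window between 0.05 and 0.25 m and y of label_red in the frame of window between -0.015 and 0.015 m and z of label_red in the frame of window between -0.015 and 0.015 m and angle between the x axis of scanner and the z axis of kit_red, either way round below 1.05 rad), for 1.2 s.
At the end, for the whole second after the job is handed in: each kit present stands flat on the board within 12 mm and 7 degrees of the panel of its colour; the scanner hangs level on its fork, handle between the prongs, nose forward, within 18 mm lengthwise, 10 mm sideways and 0.2 rad of its place; all at rest (horizontal distance between kit_blue and panel_blue below 0.012 m and angle between the x axis of each of kit_blue, kit_yellow and the y axis of board, either way round below 0.12 rad and z of each of kit_blue, kit_green, kit_yellow, kit_red in the frame of board below 0.012 m and angle between each of kit_blue, kit_green, kit_yellow, kit_red's own z axis and vertical below 0.06 rad and linear speed of each of kit_blue, kit_green, kit_yellow, kit_red, scanner below 0.02 m/s and horizontal distance between kit_green and panel_green below 0.012 m and angle between the x axis of each of kit_green, kit_red and the x axis of board, either way round below 0.12 rad and horizontal distance between kit_yellow and panel_yellow below 0.012 m and horizontal distance between kit_red and panel_red below 0.012 m and x of scanner in the frame of stand between -0.018 and 0.018 m and y of scanner in the frame of stand between -0.01 and 0.01 m and z of scanner in the frame of stand between 0.133 and 0.149 m and x of window in the frame of stand above 0.03 m and angle between the x axis of scanner and the x axis of stand, either way round below 0.2 rad and angle between scanner's own z axis and vertical below 0.12 rad); the robot touches nothing.
It fails at once if the conical flask is moved more than 3 cm (distance of flask from where it was at the start of the episode above 0.03 m).
It fails at once if the wash bottle is moved more than 3 cm (distance of wash_bottle from where it was at the start of the episode above 0.03 m).
It fails at once if the tissue box is moved more than 3 cm (distance of tissue_box from where it was at the start of the episode above 0.03 m).
It fails at once if a kit is tipped more than 35 degrees (angle between any of kit_blue, kit_green, kit_yellow, kit_red's own z axis and vertical above 0.61 rad).
Of kit_blue, kit_green, kit_yellow, kit_red only 3 to 4 are there at a start; the rules pass over those that are not, and their reading is None.
At some moment in a run one of kit_blue, kit_green, kit_yellow, kit_red may be knocked a few centimetres aside while the robot is not near it.
It also fails if it takes over 210 s, if anything falls off the work surface, if the arm or the gripper's body presses on something with over 40 N, if the wrist force passes 120 N, or if a joint passes its speed limit or range.

### The arm

A 6-joint arm with a two-finger parallel gripper is mounted at the origin on the work surface. World frame = base frame: x ahead of the robot, y to its left, z up, the work surface at z = 0. Lengths are in m, angles in degrees, forces in N, time in s.
With the tool pointing down it reaches from about 0.4 to 0.825 m from the base axis. Payload 7 kg.
Tool frame: the origin (TCP) lies between the finger pads; the fingertips stand 22 mm ahead of it and the grasp point (between the pads) lies 3 mm ahead of it; z points along the fingers, y is the line along which they close (so a half turn about z gives the same grasp; the last joint's range is limited). The gripper opens to 88 mm and grips with 3 to 60 N. Pads are 19 mm wide; open, the fingers measure 130 mm over their backs; the gripper's body (78 mm by 193 mm) begins 47 mm behind the grasp point.
Start: joints at [-60.212, 20.546, 0.682, 0, -70.136, -16.507], TCP at [0.155, -0.657, 0.249] pointing down, gripper open.
Joint ranges: [-176.03, 176.03], [-82.01, 121.73], [-58.28, 71.71], [-173.87, 95.51], [-174.79, -0.11], [-173.66, 173.66]. Speed limits (degrees/s): [136.94, 136.94, 172.46, 180, 180, 180].

### API

Orientations are given as [roll, pitch, yaw] about the fixed x, y, z axes, in that order (R = Rz(yaw) Ry(pitch) Rx(roll)).
In Python, from plant import r, vision gives the robot as it stands.
- The arm moves only by the shell command python3 -m pendant 'ROWS' [FORCE]. ROWS is JSON, a list that holds one entry, the list of rows, each a list of 7 numbers: the shift along the tool's x, y, z scaled (see below), then the turn, a rotation vector about the tool's x, y, z scaled (see below), then the opening, from -1 (shut) to 1 (fully open). In form: [[[x, y, z, wx, wy, wz, fingers], ...]]. A call has exactly 8 rows; each row shifts and turns the commanded pose from where the row before left it, along the tool's axes as they then stand; what a row does not reach is not made up. The controller multiplies each number of a shift by 20 mm and each number of a turn by 4 degrees. A row lasts 1/10 s, in which the tool goes at most 50 mm and 8.59 degrees, less where a joint would pass 70% of its speed; a pose out of reach is approached as far as the arm can. A call with a number of a shift or a turn outside -1 to 1 is refused whole. A call with a gripper value outside its range is refused whole. The fingers move at their own pace and stop on an object; FORCE is the grip in N (left out, the last holds). Time passes only in rows, so rows that do not move let the fingers close, or fill a call up. It gives the time, the measured TCP pose, the force, the opening and the grip force at its end, in the units of the state.
- r.get_state(): the state, without advancing time (a new reading comes with each control period).
- vision.capture(name): name is "scene" or "top" or "wrist"; returns a dict with "frame" (400x640x3 uint8, blue, green, red), "depth" (400x640 float32, m along the optical axis (not along the pixel's ray), 0 where there is no reading), "camera_matrix" (3x3 intrinsics, pixels), "extrinsics" (4x4, takes a point from world to camera coordinates); the wrist camera has in their place "hand_eye" (4x4, takes a point from camera to tool coordinates, whose origin is the TCP and whose axes are the flange's). Camera axes: x right, y up, looking along -z (the intrinsics and any distortion apply to the point x, -y, -z); pixel columns grow to the right and rows downward; lengths in m; the calibration is good to about 2 mm. The wrist camera is an equidistant fisheye: a pixel r from the principal point sees the ray r / f radians off the axis. A picture is of the moment at which its call begins: read the wrist's pose just before it.
- r.close_job(): hands the job in; it is judged then, once.
The state is a dict: "time_s": time; "joints": joint angles; "qd": joint speeds; "joint_torque": joint torques, N m; "tcp_pos": TCP position; "eef_rot": TCP orientation; "contact_force": force on the tool from outside, world axes, zero at the start; "moment": the same for the moment, N m; "gripper_width": finger opening in m; "gripper_force": force on a finger pad.
Only numpy, scipy, OpenCV 4.12 (cv2) and the standard library are available. Lean on these libraries where they do the work, as an engineer would, in place of code of your own. Each camera call takes 0.05 s, during which the arm holds its last target. There are 200 camera calls.

## Working session

There is one attempt and no reset: what is moved stays moved. The work goes in short steps, Python scripts to look and compute and a shell command to move; the robot and the scene stay as the last step left them, time stands still between calls to the robot, and variables do not carry over. Pictures are saved under pics/ and viewed, at most 14 in all, crops included, and the job is handed in when it is done.

```bash
ls; mkdir -p pics
python3 - <<'E'
from plant import r, vision
import cv2, numpy as np, pickle
for n in("scene","top"):
    c=vision.capture(n); cv2.imwrite(f"pics/{n}0.png",c["frame"]); pickle.dump(c,open(f"pics/{n}0.pkl","wb"))
    print(n,np.round(c["camera_matrix"],1).tolist(),np.round(c["extrinsics"],3).tolist(),[k for k in c])
s=r.get_state();print(s)
E
```

```text
pics
scene [[428.3, 0.0, 322.3], [0.0, 428.3, 206.9], [0.0, 0.0, 1.0]] [[0.448, 0.894, -0.02, -0.188], [-0.505, 0.272, 0.819, 0.2], [0.738, -0.357, 0.573, -1.868], [0.0, 0.0, 0.0, 1.0]] ['frame', 'depth', 'camera_matrix', 'extrinsics']
top [[495.3, 0.0, 325.6], [0.0, 495.3, 192.9], [0.0, 0.0, 1.0]] [[0.018, -1.0, 0.003, -0.048], [0.995, 0.018, 0.094, -0.525], [-0.094, 0.001, 0.996, -1.603], [0.0, 0.0, 0.0, 1.0]] ['frame', 'depth', 'camera_matrix', 'extrinsics']
{'time_s': 0.1, 'joints': array([-6.02126226e+01,  2.05856045e+01,  6.37672527e-01, -1.84569099e-02,
       -7.01356958e+01, -1.65066111e+01]), 'qd': array([-0.02740273, -0.11051761,  0.05029778, -0.03842245, -0.00670954,
        0.08868739]), 'joint_torque': array([-5.44575414e-04, -5.84164882e+01,  2.93748808e+01,  7.01536372e+00,
        1.02016755e-02, -4.61206275e-05]), 'tcp_pos': array([ 0.15493996, -0.65654577,  0.24772332]), 'eef_rot': array([ 1.79914888e+02, -7.12657206e-03, -1.66725513e+02]), 'contact_force': array([ 0.86816488,  0.1327072 , -0.18750348]), 'moment': array([0.03475898, 0.00474606, 0.04653203]), 'gripper_force': 0.0, 'gripper_width': 0.08751820799181631}
```

View pics/top0.png

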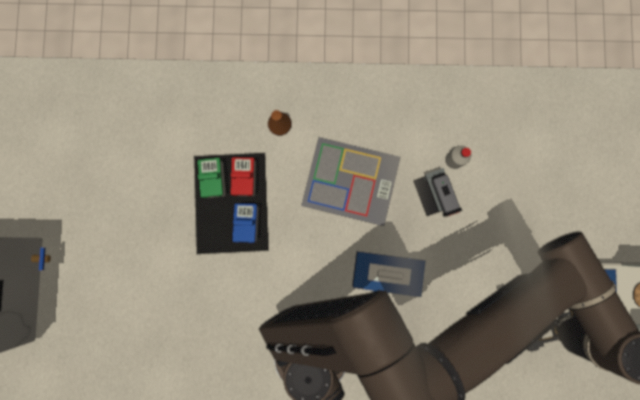

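View pics/scene0.png

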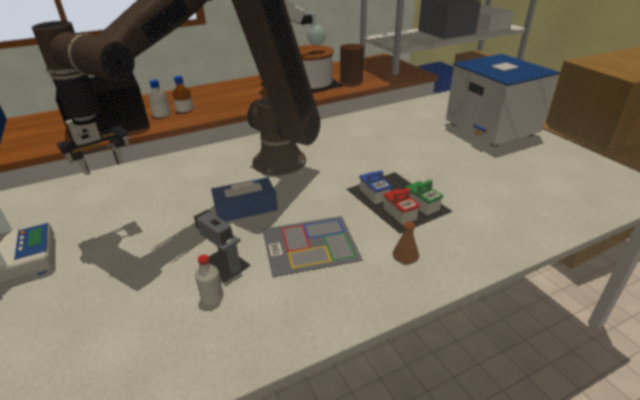

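```bash
cat > h.py <<'E'
import numpy as np, cv2, pickle
from scipy.spatial.transform import Rotation as Ro
def pose(s):
    T=np.eye(4);T[:3,:3]=Ro.from_euler('xyz',s['eef_rot'],degrees=True).as_matrix();T[:3,3]=s['tcp_pos'];return T
def wrist(name):
    from plant import r,vision
    s=r.get_state();c=vision.capture("wrist");c['T']=pose(s)@c['hand_eye']
    cv2.imwrite(f"pics/{name}.png",c['frame']);pickle.dump(c,open(f"pics/{name}.pkl","wb"));return c
def cam(c):  # cam->world
    return c['T'] if 'T' in c else np.linalg.inv(c['extrinsics'])
def rays(c,uv):
    K=c['camera_matrix'];uv=np.atleast_2d(uv).astype(float)
    x=(uv[:,0]-K[0,2])/K[0,0];y=(uv[:,1]-K[1,2])/K[1,1]
    if 'T' in c:
        th=np.hypot(x,y)+1e-12;k=np.sin(th)/th;d=np.c_[x*k,-y*k,-np.cos(th)]
    else: d=np.c_[x,-y,-np.ones(len(x))]
    T=cam(c);return T[:3,3],d@T[:3,:3].T
def onz(c,uv,z):
    o,d=rays(c,uv);return o+d*((z-o[2])/d[:,2])[:,None]
def proj(c,P):
    P=np.atleast_2d(P);T=np.linalg.inv(cam(c));p=P@T[:3,:3].T+T[:3,3];K=c['camera_matrix']
    if 'T' in c:
        rr=np.hypot(p[:,0],p[:,1])+1e-12;th=np.arctan2(rr,-p[:,2]);x=p[:,0]/rr*th;y=-p[:,1]/rr*th
    else: x=-p[:,0]/p[:,2];y=p[:,1]/p[:,2]
    return np.c_[x*K[0,0]+K[0,2],y*K[1,1]+K[1,2]]
def height(c): # world z per pixel from depth (pinhole)
    H,W=c['depth'].shape;u,v=np.meshgrid(np.arange(W),np.arange(H));uv=np.c_[u.ravel(),v.ravel()]
    o,d=rays(c,uv);T=cam(c);dc=-(d@T[:3,:3])[:,2]
    P=o+d*(c['depth'].ravel()/dc)[:,None];return P.reshape(H,W,3)
HUE={'blue':(105,130),'green':(45,85),'yellow':(20,35),'red':(172,8)}
def mask(f,col,smin=90,vmin=40):
    h,s,v=cv2.split(cv2.cvtColor(f,cv2.COLOR_BGR2HSV));a,b=HUE[col]
    m=((h>=a)&(h<=b)) if a<b else ((h>=a)|(h<=b))
    return (m&(s>smin)&(v>vmin)).astype(np.uint8)
def rect(P):
    rc=cv2.minAreaRect((np.asarray(P)[:,:2]*1000).astype(np.float32));(cx,cy),(w,h),a=rc
    if w<h:w,h,a=h,w,a+90
    return np.round([cx,cy,w,h,(a+90)%180-90],1)
E
python3 - <<'E'
from h import *
c=pickle.load(open("pics/top0.pkl","rb"));f=c['frame'];P=height(c)
# sanity
print("bench z",np.round(np.median(P[60:140,100:180,2]),4), "mat",np.round(np.median(P[215:245,200:225,2]),4))
for col in HUE:
    m=mask(f,col,70)
    n,l,st,ce=cv2.connectedComponentsWithStats(m)
    for i in range(1,n):
        if st[i,4]<30 or st[i,1]<140 or st[i,1]>260: continue
        q=np.argwhere(l==i)[:,::-1];pp=P[l==i]
        print(col,st[i],np.round(ce[i]),"z med/max",np.round(np.median(pp[:,2]),3),np.round(np.percentile(pp[:,2],97),3),"z6:",rect(onz(c,q,.006)),"z69",rect(onz(c,q,.069)))
v=cv2.cvtColor(f,cv2.COLOR_BGR2HSV)
w=((v[...,1]<60)&(v[...,2]>170)).astype(np.uint8)
n,l,st,ce=cv2.connectedComponentsWithStats(w)
for i in range(1,n):
    if 40<st[i,4]<800 and 140<st[i,1]<230: print("white",st[i],np.round(ce[i]),np.round(onz(c,ce[i:i+1],np.median(P[l==i][:,2])),3))
cv2.imwrite("pics/topz.png",cv2.resize(f[120:260,180:490],None,fx=2.5,fy=2.5,interpolation=cv2.INTER_CUBIC))
E
```

```text
bench z -0.0003 mat 0.0034
blue [308 180  41  31 172] [327. 195.] z med/max 0.005 0.014 z6: [521.8 -45.4 124.4  76.1  77. ] z69 [516.1 -45.  119.6  73.1  77. ]
blue [232 203  26  41 770] [244. 225.] z med/max 0.068 0.104 z6: [424.2 230.1 132.8  79.8  -1.6] z69 [422.2 219.9 127.7  76.7  -1.6]
blue [ 39 247   6  24 107] [ 41. 258.] z med/max 0.094 0.1 z6: [ 2.947e+02  8.894e+02  7.480e+01  1.490e+01 -3.000e-01] z69 [ 2.977e+02  8.538e+02  7.190e+01  1.430e+01 -3.000e-01]
blue [353 253  40  39 803] [368. 272.] z med/max 0.08 0.088 z6: [ 268.7 -201.6  128.7  118.8   83.5] z69 [ 272.7 -195.2  123.8  114.3   83.5]
green [314 144  25  40  93] [324. 170.] z med/max 0.006 0.013 z6: [626.2 -44.5 123.9  74.6 -12.8] z69 [616.5 -44.2 119.2  71.7 -12.8]
green [197 157  26  41 741] [210. 180.] z med/max 0.068 0.104 z6: [573.3 350.8 132.9  81.2   6.7] z69 [565.6 336.  127.8  78.1   6.7]
yellow [339 148  43  31 335] [359. 162.] z med/max 0.006 0.013 z6: [ 628.7 -150.8  129.8   80.4   76.9] z69 [ 618.8 -146.4  124.8   77.3   76.9]
red [461 147  11  10  88] [466. 152.] z med/max 0.149 0.155 z6: [ 675.7 -506.1   33.8   30.6  -88.9] z69 [ 664.  -488.1   32.5   29.4  -88.9]
red [229 156  27  41 878] [242. 178.] z med/max 0.068 0.104 z6: [579.4 242.7 135.6  85.4  -0. ] z69 [571.4 232.  130.4  82.1  -0. ]
red [345 175  31  42 307] [360. 196.] z med/max 0.006 0.014 z6: [ 521.  -151.8  125.8   79.9  -12.9] z69 [ 515.3 -147.3  121.    76.8  -12.9]
```

View pics/topz.png

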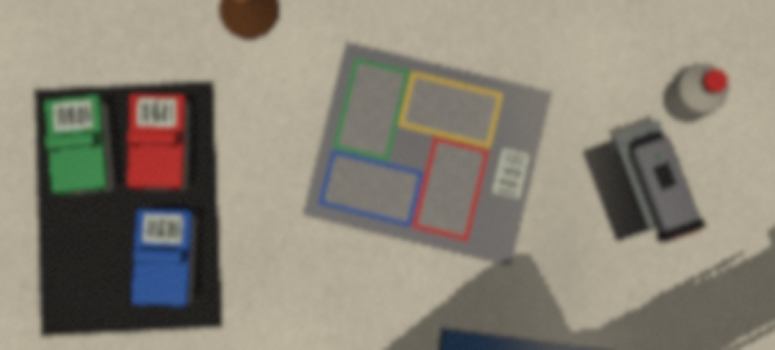

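The top view shows three kits on the mat: green at (210,180), red at (242,178) and blue at (244,225). There is no yellow kit. The board is at (352,182) with yaw about -13°, and the scanner's nose points to the lower right at (450,205). Next I turn the tool to yaw -90 and look from above the board.

```bash
python3 -m pendant '[[[0,0,-0.2,0,0,-1,1],[0,0,-0.2,0,0,-1,1],[0,0,-0.2,0,0,-1,1],[0,0,-0.2,0,0,-1,1],[0,0,-0.2,0,0,-1,1],[0,0,-0.2,0,0,-1,1],[0,0,-0.2,0,0,-1,1],[0,0,-0.2,0,0,-1,1]]]'
python3 -m pendant '[[[0,0,-0.2,0,0,-1,1],[0,0,-0.2,0,0,-1,1],[0,0,-0.2,0,0,-1,1],[0,0,-0.2,0,0,-1,1],[0,0,-0.2,0,0,-1,1],[0,0,-0.2,0,0,-1,1],[0,0,-0.2,0,0,-1,1],[0,0,-0.2,0,0,-1,1]]]'
python3 -m pendant '[[[0,0,0,0,0,-1,1],[0,0,0,0,0,-1,1],[0,0,0,0,0,-1,1],[0,0,0,0,0,-0.2,1],[-0.9,-0.54,0,0,0,0,1],[-0.9,-0.54,0,0,0,0,1],[-0.9,-0.54,0,0,0,0,1],[-0.9,-0.54,0,0,0,0,1]]]'
python3 -m pendant '[[[-0.9,-0.54,0,0,0,0,1],[-0.9,-0.54,0,0,0,0,1],[-0.9,-0.54,0,0,0,0,1],[-0.9,-0.54,0,0,0,0,1],[-0.9,-0.54,0,0,0,0,1],[-0.9,-0.54,0,0,0,0,1],[-0.9,-0.54,0,0,0,0,1],[-0.9,-0.54,0,0,0,0,1]]]'
python3 -m pendant '[[[-0.9,-0.54,0,0,0,0,1],[-0.9,-0.54,0,0,0,0,1],[-0.9,-0.54,0,0,0,0,1],[-0.9,-0.54,0,0,0,0,1],[-0.9,-0.54,0,0,0,0,1],[-0.9,-0.54,0,0,0,0,1],[-0.9,-0.54,0,0,0,0,1],[-0.9,-0.54,0,0,0,0,1]]]'
python3 -m pendant '[[[-0.9,-0.54,0,0,0,0,1],[-0.9,-0.54,0,0,0,0,1],[-0.9,-0.54,0,0,0,0,1],[-0.9,-0.54,0,0,0,0,1],[-0.9,-0.54,0,0,0,0,1],[-0.9,-0.54,0,0,0,0,1],[-0.9,-0.54,0,0,0,0,1],[-0.9,-0.54,0,0,0,0,1]]]'
python3 - <<'E'
from h import *
from plant import r
c=wrist("w1");s=r.get_state();print(s['tcp_pos'],s['eef_rot'],s['joints'],s['time_s']);print(np.round(c['hand_eye'],3),c['camera_matrix'])
E
```

```text
time_s: 0.9
tcp_pos: [0.155, -0.6567, 0.2801]
eef_rot: [179.9, 0.0, -134.6]
contact_force: [0.3, -0.2, 0.1]
gripper_width: 0.0875
gripper_force: 0.0
time_s: 1.7
tcp_pos: [0.155, -0.6567, 0.3121]
eef_rot: [180.0, 0.1, -102.6]
contact_force: [0.8, -1.1, -0.1]
gripper_width: 0.0874
gripper_force: 0.0
time_s: 2.5
tcp_pos: [0.1984, -0.5841, 0.3122]
eef_rot: [180.0, 0.0, -90.0]
contact_force: [0.2, 0.2, 0.1]
gripper_width: 0.0879
gripper_force: 0.0
time_s: 3.3
tcp_pos: [0.2846, -0.4399, 0.3124]
eef_rot: [180.0, 0.0, -90.0]
contact_force: [0.4, -0.2, -0.2]
gripper_width: 0.0876
gripper_force: 0.0
time_s: 4.1
tcp_pos: [0.3707, -0.2958, 0.3125]
eef_rot: [180.0, 0.0, -90.0]
contact_force: [0.1, 0.1, -0.1]
gripper_width: 0.0876
gripper_force: 0.0
time_s: 4.9
tcp_pos: [0.4569, -0.1517, 0.3125]
eef_rot: [180.0, 0.0, -90.0]
contact_force: [-0.0, -0.3, 0.8]
gripper_width: 0.0874
gripper_force: 0.0
[ 0.45828214 -0.15014696  0.31237817] [-1.79978246e+02  2.79642184e-02 -8.99820054e+01] [ 5.27442590e+00 -1.93218299e-01 -1.67217586e+01 -2.69714208e-02
 -7.34472371e+01 -5.24875798e+00] 4.95
[[-0.001  0.962  0.271  0.074]
 [ 1.     0.001  0.001  0.001]
 [ 0.001  0.271 -0.962 -0.137]
 [ 0.     0.     0.     1.   ]] [[309.70691629   0.         321.15257645]
 [  0.         309.70691629 196.62267742]
 [  0.           0.           1.        ]]
```

View pics/w1.png

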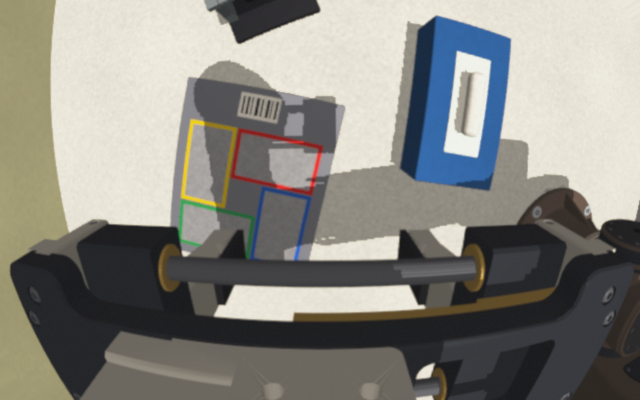

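The wrist view shows the board with its label at (260,107), the red panel at (277,162) and the yellow panel at (209,163). The green and blue panels are half hidden by the gripper. I'll check the calibration against the top estimate.

Run:
```python
from h import *
c=pickle.load(open("pics/w1.pkl","rb"));f=c['frame']
for col in('red','yellow'):
    m=mask(f,col,90);m[215:]=0
    n,l,st,ce=cv2.connectedComponentsWithStats(m)
    q=np.argwhere(np.isin(l,[i for i in range(1,n) if st[i,4]>25 and st[i,0]>150 and st[i,0]<340]))[:,::-1]
    print(col,len(q),rect(onz(c,q,.006)))
h,s,v=cv2.split(cv2.cvtColor(f,cv2.COLOR_BGR2HSV))
sub=np.zeros_like(v);sub[85:130,232:288]=1
q=np.argwhere((sub>0)&(v>150)&(s<60))[:,::-1];print("label",len(q),rect(onz(c,q,.006)))
t=pickle.load(open("pics/top0.pkl","rb"))
a=np.radians(-13);R=np.array([[np.cos(a),-np.sin(a)],[np.sin(a),np.cos(a)]])
for k,p in dict(blue=(-64,39),green=(39,64),yellow=(64,-39),red=(-39,-64),label=(0,-142)).items(): print(k,np.round(R@np.array(p)+[574.4,-98.1],1))
# top label, scanner, handles by depth
P=height(t);z=P[...,2];tf=t['frame']
H,S,V=cv2.split(cv2.cvtColor(tf,cv2.COLOR_BGR2HSV))
sub=np.zeros_like(V);sub[172:205,372:396]=1
q=np.argwhere((sub>0)&(V>145))[:,::-1];print("toplabel",len(q),rect(onz(t,q,.006)))
for nm,(x0,x1,y0,y1) in dict(green=(190,228,150,200),red=(226,262,150,200),blue=(226,262,198,248)).items():
    w=P[y0:y1,x0:x1].reshape(-1,3)
    hd=w[(w[:,2]>.088)&(w[:,2]<.112)];ld=w[(w[:,2]>.063)&(w[:,2]<.075)]
    print(nm,len(hd),rect(hd),np.round(np.mean(hd,0),4),len(ld),rect(ld))
w=P[160:225,415:475].reshape(-1,3);sc=w[(w[:,2]>.15)&(w[:,2]<.175)];print("scanner top",len(sc),rect(sc),np.median(sc[:,2]))
```

```text
red 1175 [ 523.6 -154.4  127.6   77.8  -12.8]
yellow 1064 [ 630.  -152.7  128.2   77.8   77.1]
label 536 [ 540.1 -234.2   72.5   63.4   -2. ]
blue [520.8 -45.7]
green [626.8 -44.5]
yellow [ 628.  -150.5]
red [ 522.  -151.7]
label [ 542.5 -236.5]
toplabel 283 [ 5.477e+02 -2.303e+02  1.065e+02  7.680e+01  3.000e-01]
green 108 [567.5 334.7  61.   16.4 -81.9] [0.5664 0.335  0.0999] 636 [567.1 334.3 120.6  70.7   6.8]
red 100 [573.2 232.   61.2  14.6  89.2] [0.5732 0.2306 0.101 ] 623 [573.1 231.5 121.   70.6   0. ]
blue 105 [424.5 219.5  60.8  16.  -89.1] [0.4235 0.22   0.101 ] 656 [424.1 219.6 119.7  70.7  -1.2]
scanner top 694 [ 519.2 -402.3  129.9   51.3   19.6] 0.16085285295557128
```

```bash
python3 -m pendant '[[[-0.95,-0.29,0.3,0,0,0,0.2],[-0.95,-0.29,0.3,0,0,0,0.2],[-0.95,-0.29,0.3,0,0,0,0.2],[-0.95,-0.29,0.3,0,0,0,0.2],[-0.95,-0.29,0.3,0,0,0,0.2],[-0.95,-0.29,0.3,0,0,0,0.2],[-0.95,-0.29,0.3,0,0,0,0.2],[-0.95,-0.29,0.3,0,0,0,0.2]]]' >/dev/null
python3 -m pendant '[[[-0.95,-0.29,0.3,0,0,0,0.2],[-0.95,-0.29,0.3,0,0,0,0.2],[-0.95,-0.29,0.3,0,0,0,0.2],[-0.95,-0.29,0.3,0,0,0,0.2],[-0.95,-0.29,0.3,0,0,0,0.2],[-0.95,-0.29,0.3,0,0,0,0.2],[-0.95,-0.29,0.3,0,0,0,0.2],[-0.95,-0.29,0.3,0,0,0,0.2]]]' >/dev/null
python3 -m pendant '[[[-0.95,-0.29,0.3,0,0,0,0.2],[-0.95,-0.29,0.3,0,0,0,0.2],[-0.95,-0.29,0.3,0,0,0,0.2],[-0.95,-0.22,0.3,0,0,0,0.2],[-0.05,0,0.5,0,0,0,0.2],[0,0,0.5,0,0,0,0.2],[0,0,0.3,0,0,0,0.2],[0,0,0,0,0,0,0.2]]]'
```

```text
time_s: 7.35
tcp_pos: [0.5701, 0.2278, 0.1654]
eef_rot: [179.9, -0.1, -90.0]
contact_force: [-0.6, -0.5, -0.3]
gripper_width: 0.0528
gripper_force: 0.0
```

```bash
python3 -m pendant '[[[-0.1,-0.08,0.7,0,0,0,0.2],[0,0,0.7,0,0,0,0.2],[0,0,0.7,0,0,0,0.2],[0,0,0.7,0,0,0,0.2],[0,0,0.55,0,0,0,0.2],[0,0,0,0,0,0,0.2],[0,0,0,0,0,0,0.2],[0,0,0,0,0,0,0.2]]]'
```

```text
time_s: 8.15
tcp_pos: [0.5728, 0.231, 0.1002]
eef_rot: [-179.9, 0.0, -89.9]
contact_force: [-0.2, -0.1, -0.1]
gripper_width: 0.0526
gripper_force: 0.0
```

```bash
python3 -m pendant '[[[0,0,0.1,0,0,0,-1],[0,0,0,0,0,0,-1],[0,0,0,0,0,0,-1],[0,0,0,0,0,0,-1],[0,0,0,0,0,0,-1],[0,0,0,0,0,0,-1],[0,0,0,0,0,0,-1],[0,0,0,0,0,0,-1]]]' 25
python3 -m pendant '[[[0,0,-0.3,0,0,0,-1],[0,0,-0.6,0,0,0,-1],[0,0,-0.9,0,0,0,-1],[0,0,-0.9,0,0,0,-1],[0,0,-0.9,0,0,0,-1],[0,0,-0.9,0,0,0,-1],[0,0,-0.5,0,0,0,-1],[0,0,0,0,0,0,-1]]]'
```

```text
time_s: 8.95
tcp_pos: [0.5729, 0.2309, 0.0978]
eef_rot: [-180.0, 0.0, -89.9]
contact_force: [3.1, -0.0, 0.5]
gripper_width: 0.0157
gripper_force: 25.0
time_s: 9.75
tcp_pos: [0.5728, 0.231, 0.1994]
eef_rot: [-179.9, 0.1, -89.9]
contact_force: [0.2, -0.3, -4.8]
gripper_width: 0.0157
gripper_force: 25.0
```

```bash
python3 -m pendant '[[[0.4,0.05,0,0,0,0,-1],[0.9,0.12,0,0,0,0,-1],[0.9,0.12,0,0,0,0,-1],[0.9,0.12,0,0,0,0,-1],[0.9,0.12,0,0,0,0,-1],[0.9,0.12,0,0,0,0,-1],[0.9,0.12,0,0,0,0,-1],[0.9,0.12,0,0,0,0,-1]]]' >/dev/null
python3 -m pendant '[[[0.9,0.12,0,0,0,0,-1],[0.9,0.12,0,0,0,0,-1],[0.9,0.12,0,0,0,0,-1],[0.9,0.12,0,0,0,0,-1],[0.9,0.12,0,0,0,0,-1],[0.9,0.12,0,0,0,0,-1],[0.9,0.12,0,0,0,0,-1],[0.9,0.12,0,0,0,0,-1]]]' >/dev/null
python3 -m pendant '[[[0.9,0.12,0,0,0,0,-1],[0.9,0.12,0,0,0,0,-1],[0.9,0.12,0,0,0,0,-1],[0.9,0.12,0,0,0,0,-1],[0.9,0.12,0,0,0,0,-1],[0.5,0.06,0,0,0,0,-1],[0.28,0,0,0,0,0.8,-1],[0,0,0,0,0,0.8,-1]]]' >/dev/null
python3 -m pendant '[[[0,0,0,0,0,0.8,-1],[0,0,0,0,0,0.8,-1],[0,0,0.5,0,0,0.08,-1],[0,0,0.8,0,0,0,-1],[0,0,0.8,0,0,0,-1],[0,0,0.4,0,0,0,-1],[0,0,0,0,0,0,-1],[0,0,0,0,0,0,-1]]]'
```

```text
time_s: 12.95
tcp_pos: [0.523, -0.1531, 0.1477]
eef_rot: [-180.0, -0.0, -103.0]
contact_force: [0.3, -0.4, -3.4]
gripper_width: 0.0159
gripper_force: 25.0
```

```bash
python3 -m pendant '[[[0,0,0.6,0,0,0,-1],[0,0,0.6,0,0,0,-1],[0,0,0.5,0,0,0,-1],[0,0,0.3,0,0,0,-1],[0,0,0.2,0,0,0,-1],[0,0,0.16,0,0,0,-1],[0,0,0,0,0,0,-1],[0,0,0,0,0,0,-1]]]'
python3 -m pendant '[[[0,0,0,0,0,0,-0.9],[0,0,0,0,0,0,-0.4],[0,0,0,0,0,0,-0.1],[0,0,0,0,0,0,0.1],[0,0,-0.5,0,0,0,0.1],[0,0,-0.8,0,0,0,0.1],[0,0,-1,0,0,0,0.1],[0,0,-1,0,0,0,0.1]]]'
cat > topk.py <<'E'
from h import *
from plant import vision
import sys
c=vision.capture("top");pickle.dump(c,open("pics/topk.pkl","wb"));P=height(c);f=c['frame']
print("top: kit, handle rect, lid rect, label dir")
for col in('green','red','blue'):
    m=mask(f,col,90);z=P[...,2]
    n,l,st,ce=cv2.connectedComponentsWithStats(m*((z>.055)&(z<.085)).astype(np.uint8))
    if n<2: print(col,"none");continue
    for i in range(1,n):
        if st[i,4]<100 or not(130<ce[i][1]<255 and 180<ce[i][0]<410):continue
        q=np.zeros_like(m);x,y,w,h=st[i,:4];q[max(0,y-12):y+h+12,max(0,x-12):x+w+12]=1
        d=cv2.dilate((l==i).astype(np.uint8),np.ones((9,9)))*q
        w=P[q>0];ld=P[(d>0)&(z>.063)&(z<.077)];hd=P[(m>0)&(d>0)&(z>.088)&(z<.112)]
        print(col,st[i,4],rect(hd) if len(hd)>10 else None,len(hd),rect(ld),"colour part mean",np.round(P[l==i].mean(0)[:2]*1000))
E
python3 topk.py
```

```text
time_s: 13.75
tcp_pos: [0.5229, -0.153, 0.1006]
eef_rot: [-180.0, 0.0, -103.0]
contact_force: [0.7, 0.7, -3.5]
gripper_width: 0.0156
gripper_force: 25.0
time_s: 14.55
tcp_pos: [0.5228, -0.1531, 0.1679]
eef_rot: [-180.0, -0.0, -103.0]
contact_force: [-0.1, 0.4, 0.2]
gripper_width: 0.0479
gripper_force: 0.0
top: kit, handle rect, lid rect, label dir
green 460 [566.1 334.3  60.   14.1 -82.9] 95 [567.4 334.9 120.4  71.2   7.3] colour part mean [545. 327.]
blue 534 [424.  219.3  59.7  15.9  88.7] 104 [423.8 219.1 119.2  70.7  -1.3] colour part mean [410. 218.]
```

```bash
python3 -m pendant '[[[0,0,0,0,0,-1,0.1],[0,0,0,0,0,-1,0.1],[0,0,0,0,0,-1,0.1],[0,0,0,0,0,-1,0.1],[0,0,0,0,0,-1,0.1],[-0.5,-0.11,0,0,0,0,0.1],[-0.9,-0.19,0,0,0,0,0.1],[-0.95,-0.2,0,0,0,0,0.1]]]' >/dev/null
python3 -m pendant '[[[-0.98,-0.21,0,0,0,0,0.1],[-0.98,-0.21,0,0,0,0,0.1],[-0.98,-0.21,0,0,0,0,0.1],[-0.98,-0.21,0,0,0,0,0.1],[-0.98,-0.21,0,0,0,0,0.1],[-0.98,-0.21,0,0,0,0,0.1],[-0.98,-0.21,0,0,0,0,0.1],[-0.98,-0.21,0,0,0,0,0.1]]]' >/dev/null
python3 -m pendant '[[[-0.98,-0.21,0,0,0,0,0.1],[-0.98,-0.21,0,0,0,0,0.1],[-0.98,-0.21,0,0,0,0,0.1],[-0.98,-0.21,0,0,0,0,0.1],[-0.98,-0.21,0,0,0,0,0.1],[-0.98,-0.21,0,0,0,0,0.1],[-0.98,-0.21,0,0,0,0,0.1],[-0.98,-0.21,0,0,0,0,0.1]]]' >/dev/null
python3 -m pendant '[[[-0.98,-0.22,0,0,0,0,0.1],[-0.98,-0.22,0,0,0,0,0.1],[-0.98,-0.22,0,0,0,0,0.1],[-0.98,-0.22,0,0,0,0,0.1],[-0.98,-0.22,0,0,0,0,0.1],[-0.7,-0.15,0,0,0,0,0.1],[-0.31,-0.07,0,0,0,0,0.1],[0,0,0,0,0,0,0.1]]]'
```

```text
time_s: 17.8
tcp_pos: [0.5675, 0.3355, 0.166]
eef_rot: [180.0, -0.0, -83.0]
contact_force: [-0.6, -1.2, -0.7]
gripper_width: 0.0483
gripper_force: 0.0
```

```bash
python3 -m pendant '[[[0,0,0.5,0,0,0,0.1],[0,0,0.8,0,0,0,0.1],[0,0,0.8,0,0,0,0.1],[0,0,0.7,0,0,0,0.1],[0,0,0.4,0,0,0,0.1],[0,0,0.2,0,0,0,0.1],[0,0,0,0,0,0,0.1],[0,0,0,0,0,0,0.1]]]'
python3 -m pendant '[[[0,0,0,0,0,0,-1],[0,0,0,0,0,0,-1],[0,0,0,0,0,0,-1],[0,0,0,0,0,0,-1],[0,0,0,0,0,0,-1],[0,0,0,0,0,0,-1],[0,0,0,0,0,0,-1],[0,0,0,0,0,0,-1]]]' 25
python3 -m pendant '[[[0,0,-0.3,0,0,0,-1],[0,0,-0.6,0,0,0,-1],[0,0,-0.9,0,0,0,-1],[0,0,-0.9,0,0,0,-1],[0,0,-0.9,0,0,0,-1],[0,0,-0.9,0,0,0,-1],[0,0,-0.9,0,0,0,-1],[0,0,-0.6,0,0,0,-1]]]'
```

```text
time_s: 18.6
tcp_pos: [0.5679, 0.335, 0.0989]
eef_rot: [-180.0, 0.0, -83.0]
contact_force: [-0.6, 0.2, 0.6]
gripper_width: 0.0477
gripper_force: 0.0
time_s: 19.4
tcp_pos: [0.5675, 0.3349, 0.0985]
eef_rot: [-180.0, 0.0, -83.0]
contact_force: [-0.7, -0.1, 2.4]
gripper_width: 0.0158
gripper_force: 25.0
time_s: 20.2
tcp_pos: [0.5678, 0.335, 0.2205]
eef_rot: [-179.9, 0.1, -83.0]
contact_force: [1.0, 0.1, -2.8]
gripper_width: 0.0159
gripper_force: 25.0
```

```bash
python3 -m pendant '[[[0.4,-0.01,0,0,0,0,-1],[0.95,-0.03,0,0,0,0,-1],[0.95,-0.03,0,0,0,0,-1],[0.95,-0.03,0,0,0,0,-1],[0.95,-0.03,0,0,0,0,-1],[0.95,-0.03,0,0,0,0,-1],[0.95,-0.03,0,0,0,0,-1],[0.95,-0.03,0,0,0,0,-1]]]' >/dev/null
python3 -m pendant '[[[0.95,-0.03,0,0,0,0,-1],[0.95,-0.03,0,0,0,0,-1],[0.95,-0.03,0,0,0,0,-1],[0.95,-0.03,0,0,0,0,-1],[0.95,-0.03,0,0,0,0,-1],[0.95,-0.03,0,0,0,0,-1],[0.95,-0.03,0,0,0,0,-1],[0.95,-0.03,0,0,0,0,-1]]]' >/dev/null
python3 -m pendant '[[[0.95,-0.03,0,0,0,0,-1],[0.95,-0.03,0,0,0,0,-1],[0.95,-0.03,0,0,0,0,-1],[0.95,-0.03,0,0,0,0,-1],[0.5,-0.03,0,0,0,0,-1],[0.29,-0.01,0,0,0,0,-1],[0,0,0,0,0,1,-1],[0,0,0,0,0,1,-1]]]' >/dev/null
python3 -m pendant '[[[0,0,0,0,0,1,-1],[0,0,0,0,0,1,-1],[0,0,0.5,0,0,1,-1],[0,0,0.9,0,0,0,-1],[0,0,0.9,0,0,0,-1],[0,0,0.9,0,0,0,-1],[0,0,0.3,0,0,0,-1],[0,0,0,0,0,0,-1]]]'
```

```text
time_s: 23.4
tcp_pos: [0.626, -0.0455, 0.1476]
eef_rot: [179.9, -0.0, -103.0]
contact_force: [0.2, -0.1, -3.0]
gripper_width: 0.0159
gripper_force: 25.0
```

```bash
python3 -m pendant '[[[0,-0.05,0.6,0,0,0,-1],[0,0,0.6,0,0,0,-1],[0,0,0.5,0,0,0,-1],[0,0,0.3,0,0,0,-1],[0,0,0.2,0,0,0,-1],[0,0,0.12,0,0,0,-1],[0,0,0,0,0,0,-1],[0,0,0,0,0,0,-1]]]'
```

```text
time_s: 24.2
tcp_pos: [0.6277, -0.0459, 0.1023]
eef_rot: [-180.0, 0.0, -103.0]
contact_force: [0.9, 0.5, -1.8]
gripper_width: 0.0159
gripper_force: 25.0
```

```bash
python3 -m pendant '[[[0,0,0.06,0,0,0,-1],[0,0,0,0,0,0,-1],[0,0,0,0,0,0,-0.9],[0,0,0,0,0,0,-0.5],[0,0,0,0,0,0,-0.1],[0,0,0,0,0,0,0.1],[0,0,-0.5,0,0,0,0.1],[0,0,-0.8,0,0,0,0.1]]]'
python3 -m pendant '[[[0,0,-0.8,0,0,0,0.1],[0,0,-0.8,0,0,0,0.1],[0,0,-0.4,0,0,-1,0.1],[0,0,0,0,0,-1,0.1],[0,0,0,0,0,-1,0.1],[0,0,0,0,0,0,0.1],[0,0,0,0,0,0,0.1],[0,0,0,0,0,0,0.1]]]'
python3 topk.py
```

```text
time_s: 25.0
tcp_pos: [0.627, -0.046, 0.1268]
eef_rot: [179.9, -0.0, -103.0]
contact_force: [0.3, -0.6, 0.6]
gripper_width: 0.0459
gripper_force: 0.0
time_s: 25.8
tcp_pos: [0.6275, -0.0459, 0.167]
eef_rot: [-180.0, 0.0, -91.1]
contact_force: [0.2, -0.2, 0.3]
gripper_width: 0.0485
gripper_force: 0.0
top: kit, handle rect, lid rect, label dir
red 548 [ 522.5 -151.3   58.9   16.    76.9] 103 [ 522.6 -151.6  121.5   69.8  -12.9] colour part mean [ 511. -148.]
```

```bash
python3 -m pendant '[[[-0.4,0.32,0,0,0,0,0.1],[-0.87,0.7,0,0,0,0,0.1],[-0.87,0.7,0,0,0,0,0.1],[-0.87,0.7,0,0,0,0,0.1],[-0.87,0.7,0,0,0,0,0.1],[-0.87,0.7,0,0,0,0,0.1],[-0.4,0.32,0,0,0,0,0.1],[0,0,0,0,0,0,0.1]]]'
python3 topk.py
```

```text
time_s: 26.65
tcp_pos: [0.5457, 0.0597, 0.1671]
eef_rot: [-180.0, 0.0, -91.0]
contact_force: [-0.5, -0.1, 0.5]
gripper_width: 0.0483
gripper_force: 0.0
top: kit, handle rect, lid rect, label dir
green 413 [625.8 -45.1  59.2  15.3  76.4] 94 [626.1 -45.2 120.8  69.6 -13. ] colour part mean [600. -43.]
red 545 [ 522.9 -151.5   59.8   16.2   76.6] 103 [ 522.6 -151.7  121.1   70.2  -12.8] colour part mean [ 510. -148.]
blue 275 [423.6 214.8  51.2  15.4  86.6] 77 [423.8 217.1 117.7  66.5  -1.4] colour part mean [414. 200.]
```

```bash
python3 -m pendant '[[[-0.6,0.48,0,0,0,0,0.1],[-0.97,0.77,0,0,0,0,0.1],[-0.97,0.77,0,0,0,0,0.1],[-0.97,0.77,0,0,0,0,0.1],[-0.97,0.77,0,0,0,0,0.1],[-0.97,0.77,0,0,0,0,0.1],[-0.97,0.77,0,0,0,0,0.1],[-0.97,0.77,0,0,0,0,0.1]]]' >/dev/null
python3 -m pendant '[[[-0.47,0.37,0,0,0,0,0.1],[0,0,0,0,0,0,0.1],[0,0,0.3,0,0,0,0.1],[0,0,0.5,0,0,0,0.1],[0,0,0.5,0,0,0,0.1],[0,0,0.3,0,0,0,0.1],[0,0,0,0,0,0,0.1],[0,0,0,0,0,0,0.1]]]'
```

```text
time_s: 28.3
tcp_pos: [0.4248, 0.2178, 0.1345]
eef_rot: [180.0, -0.0, -91.1]
contact_force: [-0.6, -0.6, 0.1]
gripper_width: 0.0482
gripper_force: 0.0
```

```bash
python3 -m pendant '[[[-0.05,0,0.5,0,0,0,0.1],[0,0,0.6,0,0,0,0.1],[0,0,0.4,0,0,0,0.1],[0,0,0.3,0,0,0,0.1],[0,0,0,0,0,0,-0.2],[0,0,0,0,0,0,-1],[0,0,0,0,0,0,-1],[0,0,0,0,0,0,-1]]]' 25
python3 -m pendant '[[[0,0,0,0,0,0,-1],[0,0,0,0,0,0,-1],[0,0,-0.4,0,0,0,-1],[0,0,-0.9,0,0,0,-1],[0,0,-0.9,0,0,0,-1],[0,0,-0.9,0,0,0,-1],[0,0,-0.9,0,0,-0.5,-1],[0,0,-0.9,0,0,-1,-1]]]'
python3 -m pendant '[[[0,0,-0.9,0,0,-1,-1],[0,0,-0.5,0,0,-1,-1],[0,0,0,0,0,-1,-1],[0,0,0,0,0,-1,-1],[0,0,0,0,0,-1,-1],[0,0,0,0,0,-1,-1],[0,0,0,0,0,-1,-1],[0,0,0,0,0,-1,-1]]]'
python3 -m pendant '[[[0,0,0,0,0,-1,-1],[0,0,0,0,0,-1,-1],[0,0,0,0,0,-1,-1],[0,0,0,0,0,-1,-1],[0,0,0,0,0,-1,-1],[0,0,0,0,0,-1,-1],[0,0,0,0,0,-1,-1],[0,0,0,0,0,-1,-1]]]'
```

```text
time_s: 29.1
tcp_pos: [0.4248, 0.2193, 0.0992]
eef_rot: [-180.0, 0.0, -91.0]
contact_force: [1.2, -0.3, -0.9]
gripper_width: 0.0215
gripper_force: 0.0
time_s: 29.9
tcp_pos: [0.4243, 0.2187, 0.1977]
eef_rot: [180.0, -0.0, -85.0]
contact_force: [-0.3, 0.2, -3.8]
gripper_width: 0.0154
gripper_force: 25.0
time_s: 30.7
tcp_pos: [0.4243, 0.2187, 0.2248]
eef_rot: [180.0, 0.0, -52.9]
contact_force: [-0.4, -0.7, -3.7]
gripper_width: 0.0155
gripper_force: 25.0
time_s: 31.5
tcp_pos: [0.4243, 0.2187, 0.2248]
eef_rot: [180.0, 0.0, -20.9]
contact_force: [0.6, 1.0, -3.4]
gripper_width: 0.0159
gripper_force: 25.0
```

```bash
python3 -m pendant '[[[0,0,0,0,0,-1,-1],[0,0,0,0,0,-1,-1],[0.3,0.47,0,0,0,0,-1],[0.58,0.9,0,0,0,0,-1],[0.58,0.9,0,0,0,0,-1],[0.58,0.9,0,0,0,0,-1],[0.58,0.9,0,0,0,0,-1],[0.58,0.9,0,0,0,0,-1]]]' >/dev/null
python3 -m pendant '[[[0.58,0.9,0,0,0,0,-1],[0.58,0.9,0,0,0,0,-1],[0.58,0.9,0,0,0,0,-1],[0.58,0.9,0,0,0,0,-1],[0.58,0.9,0,0,0,0,-1],[0.58,0.9,0,0,0,0,-1],[0.58,0.9,0,0,0,0,-1],[0.4,0.6,0,0,0,0,-1]]]' >/dev/null
python3 -m pendant '[[[0,0,0,0,0,0,-1],[0,0,0.4,0,0,0,-1],[0,0,0.8,0,0,0,-1],[0,0,0.8,0,0,0,-1],[0,0,0.8,0,0,0,-1],[0,0,0.4,0,0,0,-1],[0,0,0,0,0,0,-1],[0,0,0,0,0,0,-1]]]'
```

```text
time_s: 33.9
tcp_pos: [0.5206, -0.0465, 0.1611]
eef_rot: [180.0, -0.0, -13.0]
contact_force: [0.3, -0.4, -3.4]
gripper_width: 0.0161
gripper_force: 25.0
```

```bash
python3 -m pendant '[[[0,0,0.5,0,0,0,-1],[0,0,0.7,0,0,0,-1],[0,0,0.7,0,0,0,-1],[0,0,0.5,0,0,0,-1],[0,0,0.3,0,0,0,-1],[0,0,0.2,0,0,0,-1],[0,0,0.08,0,0,0,-1],[0,0,0,0,0,0,-1]]]'
python3 -m pendant '[[[0,0,0,0,0,0,-1],[0,0,0,0,0,0,-1],[0,0,0,0,0,0,-0.9],[0,0,0,0,0,0,-0.5],[0,0,0,0,0,0,-0.1],[0,0,0,0,0,0,0.1],[0,0,-0.5,0,0,0,0.1],[0,0,-0.8,0,0,0,0.1]]]'
python3 -m pendant '[[[0,0,-0.8,0,0,0,0.1],[0,0,-0.8,0,0,0,0.1],[0,0,-0.8,0,0,0,0.1],[0,0,-0.8,0,0,0,0.1],[0,0,-0.8,0,0,0,0.1],[0,0,-0.8,0,0,0,0.1],[0,0,-0.8,0,0,0,1],[0,0,-0.4,0,0,0,1]]]'
python3 topk.py
```

```text
time_s: 34.7
tcp_pos: [0.5205, -0.0468, 0.1013]
eef_rot: [-180.0, -0.0, -13.0]
contact_force: [0.1, -0.2, -3.1]
gripper_width: 0.0158
gripper_force: 25.0
time_s: 35.5
tcp_pos: [0.5198, -0.0469, 0.1273]
eef_rot: [180.0, 0.1, -13.0]
contact_force: [-0.6, -0.2, 0.7]
gripper_width: 0.0463
gripper_force: 0.0
time_s: 36.3
tcp_pos: [0.5209, -0.0468, 0.2495]
eef_rot: [-179.9, -0.2, -13.0]
contact_force: [-0.9, -0.4, 0.2]
gripper_width: 0.0589
gripper_force: 0.0
top: kit, handle rect, lid rect, label dir
red 318 [ 518.8 -169.3   22.5   15.7   77.5] 39 [ 524.1 -145.3  121.3   83.1  -13.1] colour part mean [ 506. -159.]
blue 150 [495.1 -41.   15.6   8.8 -89.4] 18 [495.6 -48.4 131.4  22.5  76.8] colour part mean [491. -51.]
```

```bash
python3 -m pendant '[[[0.1,0.45,-0.1,0,0,0,1],[0.2,0.9,-0.1,0,0,0,1],[0.2,0.9,-0.1,0,0,0,1],[0.2,0.9,-0.1,0,0,0,1],[0.2,0.9,-0.1,0,0,0,1],[0.2,0.9,-0.1,0,0,0,1],[0.2,0.9,-0.1,0,0,0,1],[0.2,0.9,-0.1,0,0,0,1]]]' >/dev/null
python3 -m pendant '[[[0.2,0.9,-0.1,0,0,0,1],[0.2,0.9,-0.1,0,0,0,1],[0.2,0.9,-0.1,0,0,0,1],[0.2,0.9,-0.1,0,0,0,1],[0.2,0.9,-0.1,0,0,0,1],[0.2,0.9,-0.1,0,0,0,1],[0.2,0.9,-0.1,0,0,0,1],[0.2,0.9,-0.1,0,0,0,1]]]' >/dev/null
python3 -m pendant '[[[0.2,0.9,-0.1,0,0,0,1],[0.2,0.9,-0.1,0,0,0,1],[0.2,0.9,-0.1,0,0,0,1],[0.2,0.9,-0.1,0,0,0.85,1],[0,0,0,0,0,1,1],[0,0,0,0,0,1,1],[0,0,0,0,0,1,1],[0,0,0,0,0,1,1]]]' 
python3 -m pendant '[[[0,0,0,0,0,1,1],[0,0,0,0,0,1,1],[0,0,0,0,0,1,1],[0,0,0,0,0,1,1],[0,0,0,0,0,1,1],[0,0,0,0,0,1,1],[0,0,0,0,0,1,1],[0,0,0,0,0,1,1]]]' >/dev/null
python3 -m pendant '[[[0,0,0,0,0,1,1],[0,0,0,0,0,1,1],[0,0,0,0,0,1,1],[0,0,0,0,0,1,1],[0,0,0,0,0,1,1],[0,0,0,0,0,1,1],[0,0,0,0,0,1,1],[0,0,0,0,0,1,1]]]' >/dev/null
python3 -m pendant '[[[0,0,0,0,0,1,1],[0,0,0,0,0,1,1],[0,0,0,0,0,1,1],[0,0,0,0,0,1,1],[0,0,0,0,0,1,1],[0,0,0,0,0,1,1],[0,0,0,0,0,1,1],[0,0,0,0,0,1,1]]]' 
python3 topk.py
python3 - <<'E'
from h import *
wrist("w2")
t=pickle.load(open("pics/topk.pkl","rb"));cv2.imwrite("pics/top2.png",cv2.resize(t['frame'][110:270,180:500],None,fx=2.4,fy=2.4,interpolation=cv2.INTER_CUBIC))
E
```

```text
time_s: 38.75
tcp_pos: [0.5169, -0.4071, 0.2867]
eef_rot: [180.0, 0.0, -32.6]
contact_force: [-1.2, 0.5, 0.1]
gripper_width: 0.0874
gripper_force: 0.0
time_s: 41.15
tcp_pos: [0.5169, -0.407, 0.2868]
eef_rot: [180.0, -0.0, -128.6]
contact_force: [1.2, -0.1, 0.4]
gripper_width: 0.0876
gripper_force: 0.0
top: kit, handle rect, lid rect, label dir
green 415 [626.9 -45.1  59.8  16.7  77.7] 95 [618.1 -42.9 136.2  78.   -9.5] colour part mean [600. -43.]
red 409 [ 522.9 -151.1   59.4   16.3   77. ] 89 [ 524.8 -144.2  120.5   85.7  -12.9] colour part mean [ 513. -139.]
blue 496 [520.2 -45.8  58.8  15.3 -12.9] 95 [525.7 -54.9 135.7  84.1  77. ] colour part mean [515. -63.]
```

View pics/top2.png

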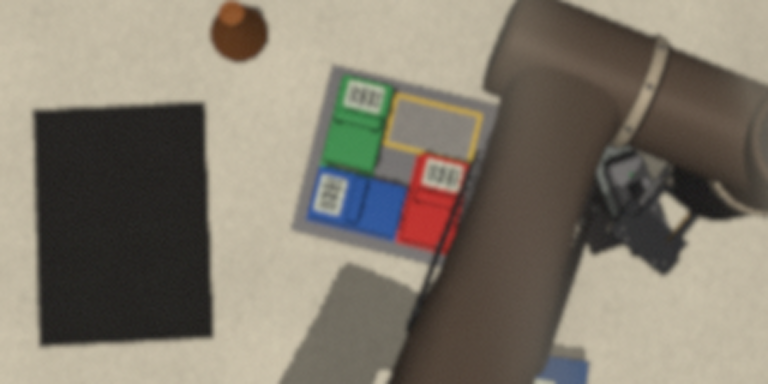

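View pics/w2.png

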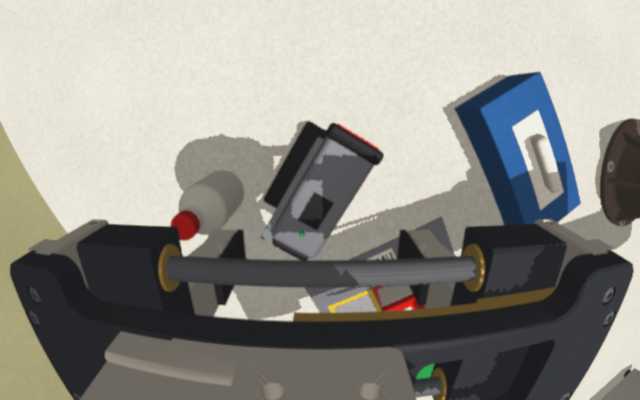

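The top view shows the three kits on their panels with labels in place. The wrist view shows the scanner head from its rear at (293,248) to its nose at (356,140), with the red window at the nose. I'll check the scanner pose with these corner pixels.

Run:
```python
from h import *
c=pickle.load(open("pics/w2.pkl","rb"))
p=onz(c,[[331,124],[382,153],[313,258],[272,238]],.162)[:,:2]*1000
print(np.round(p,1),np.round(p.mean(0),1)); n=p[:2].mean(0)-p[2:].mean(0);print(np.degrees(np.arctan2(n[1],n[0])),np.linalg.norm(n))
t=pickle.load(open("pics/top0.pkl","rb"));P=height(t)
w=P[160:225,415:475].reshape(-1,3);sc=w[(w[:,2]>.15)&(w[:,2]<.175)];print(np.round(sc.mean(0),4)); q=sc[:,:2]-sc[:,:2].mean(0);print(np.degrees(np.arctan2(*np.linalg.svd(q)[2][0][::-1])))
```

```text
[[ 470.3 -451.6]
 [ 451.2 -405.1]
 [ 560.2 -365.6]
 [ 576.9 -405.2]] [ 514.6 -406.9]
-158.26196699267197 116.06630902649327
[ 0.5167 -0.401   0.1608]
-159.42283636126066
```

```bash
python3 -m pendant '[[[0,0,0,0,0,1,1],[0,0,0,0,0,1,1],[0,0,0,0,0,1,1],[0,0,0,0,0,1,1],[0,0,0,0,0,1,1],[0,0,0,0,0,1,1],[0,0,0,0,0,1,1],[0,0,0,0,0,0.85,1]]]' >/dev/null
python3 -m pendant '[[[-0.08,0.13,0.5,0,0,0,1],[0,0,0.9,0,0,0,1],[0,0,0.9,0,0,0,1],[0,0,0.9,0,0,0,1],[0,0,0.6,0,0,0,1],[0,0,0,0,0,0,1],[0,0,0,0,0,0,1],[0,0,0,0,0,0,1]]]'
python3 - <<'E'
from h import *
wrist("w3")
E
```

```text
time_s: 42.85
tcp_pos: [0.5182, -0.4037, 0.2122]
eef_rot: [-179.9, 0.1, -159.8]
contact_force: [0.5, -0.1, 0.8]
gripper_width: 0.0874
gripper_force: 0.0
```

View pics/w3.png

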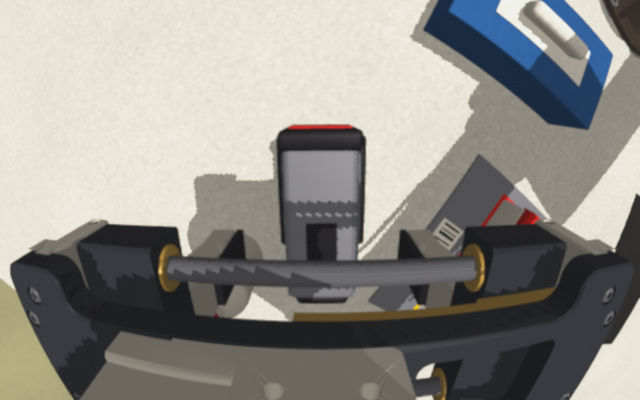

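The head is square between the fingers at column 321, with the nose ahead at row 128. I descend and grip it.

```bash
python3 -m pendant '[[[0,0,0.5,0,0,0,1],[0,0,0.8,0,0,0,1],[0,0,0.8,0,0,0,1],[0,0,0.6,0,0,0,1],[0,0,0.4,0,0,0,1],[0,0,0.1,0,0,0,1],[0,0,0,0,0,0,1],[0,0,0,0,0,0,1]]]' 
python3 -m pendant '[[[0,0,0,0,0,0,0.6],[0,0,0,0,0,0,0.3],[0,0,0,0,0,0,0.1],[0,0,0,0,0,0,-0.2],[0,0,0,0,0,0,-1],[0,0,0,0,0,0,-1],[0,0,0,0,0,0,-1],[0,0,0,0,0,0,-1]]]' 40
```

```text
time_s: 43.7
tcp_pos: [0.5181, -0.4036, 0.1479]
eef_rot: [-180.0, 0.0, -159.8]
contact_force: [-1.6, 0.9, -0.1]
gripper_width: 0.0872
gripper_force: 0.0
time_s: 44.5
tcp_pos: [0.5177, -0.4034, 0.1472]
eef_rot: [-180.0, 0.0, -159.8]
contact_force: [1.1, -0.3, 1.5]
gripper_width: 0.0479
gripper_force: 40.0
```

```bash
python3 -m pendant '[[[0,0,-0.4,0,0,0,-1],[0,0,-0.8,0,0,0,-1],[0,0,-1,0,0,0,-1],[0,0,-1,0,0,0,-1],[0,0,-1,0,0,0,-1],[0,0,-1,0,0,0,-1],[0,0,-1,0,0,0,-1],[0,0,-0.6,0,0,0,-1]]]'
cat > aim.py <<'E'
from h import *
L=dict(board=(541.5,-235.5,6),blue=(528.5,-11.5,71),green=(662,-53.5,71),red=(557.7,-160,71))
W=np.array([66,0,6.5])
def Rt(psi,th): return (Ro.from_euler('xyz',[180,0,psi],degrees=True)*Ro.from_rotvec([0,-th,0],degrees=True)).as_matrix()
def tcp(l,psi,th,d): return np.array(L[l])-Rt(psi,th)@(W+[d,0,0])
E
python3 - <<'E'
from aim import *
from plant import r
s=r.get_state();p=s['tcp_pos']*1000;print(s['joints'].round(1),p)
for l in L:
    t=tcp(l,-172,45,130);print(l,t.round(1),np.hypot(*t[:2]))
R0=Rt(-159.8,0);t=tcp('board',-172,45,130)
print("to board in current tool units",(R0.T@(t-p)/20).round(2))
c=wrist("w4")
R0=pose(s)[:3,:3]
print(proj(c,(p+(R0@np.array([[66,24,-14],[66,-24,-14],[0,0,-14]]).T).T)/1000).round(0))
t=r  # top label of board
from plant import vision
c=vision.capture("top");P=height(c);H,S,V=cv2.split(cv2.cvtColor(c['frame'],cv2.COLOR_BGR2HSV))
q=np.argwhere(V[170:208,370:398]>-1);pickle.dump(c,open("pics/top3.pkl","wb"))
cv2.imwrite("pics/top3.png",cv2.resize(c['frame'][130:240,300:460],None,fx=4,fy=4,interpolation=cv2.INTER_CUBIC))
E
```

```text
time_s: 45.3
tcp_pos: [0.5179, -0.4035, 0.2852]
eef_rot: [-179.9, 0.1, -159.8]
contact_force: [0.1, 0.2, -2.5]
gripper_width: 0.0475
gripper_force: 40.0
[-20.9  17.7   1.3   0.  -73.5 -48.9] [ 517.90324696 -403.49888359  285.20162735]
board [ 674.2 -216.9  149.2] 708.2091845299344
blue [661.2   7.1 214.2] 661.231332584707
green [794.7 -34.9 214.2] 795.4565221544534
red [ 690.4 -141.4  214.2] 704.7142981773219
to board in current tool units [-10.56   6.06   6.8 ]
[[383. 134.]
 [263. 134.]
 [323. 280.]]
```

View pics/w4.png

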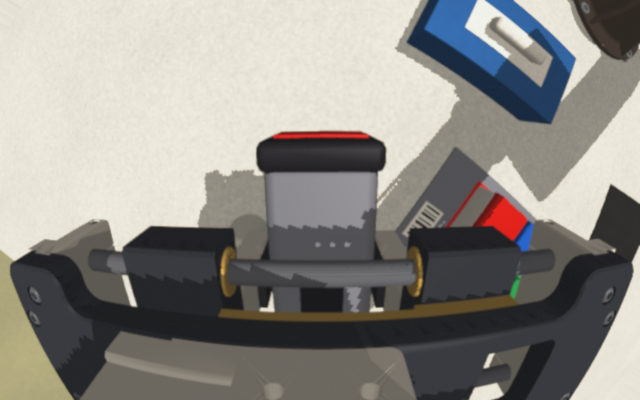

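The nose edge at row 133 and columns 258–385 matches the prediction, so the grip is as modelled. I move beside the board and tilt.

```bash
python3 -m pendant '[[[-0.5,0.24,0,0,0,0,-1],[-0.98,0.47,0,0,0,0,-1],[-0.98,0.47,0,0,0,0,-1],[-0.98,0.47,0,0,0,0,-1],[-0.98,0.47,0,0,0,0,-1],[-0.98,0.47,0,0,0,0,-1],[-0.98,0.47,0,0,0,0,-1],[-0.98,0.47,0,0,0,0,-1]]]' >/dev/null
python3 -m pendant '[[[-0.98,0.47,0,0,0,0,-1],[-0.98,0.47,0,0,0,0,-1],[-0.98,0.47,0,0,0,0,-1],[-0.98,0.47,0,0,0,0,-1],[-0.66,0.32,0,0,0,0,-1],[0,0,0,0,0,1,-1],[0,0,0,0,0,1,-1],[0,0,0,0,0,1,-1]]]'
python3 -m pendant '[[[0,0,0,0,-0.5,0,-1],[0,0,0,0,-1,0,-1],[0,0,0,0,-1,0,-1],[0,0,0,0,-1,0,-1],[0,0,0,0,-1,0,-1],[0,0,0,0,-1,0,-1],[0,0,0,0,-1,0,-1],[0,0,0,0,-1,0,-1]]]'
python3 -m pendant '[[[0,0,0,0,-1,0,-1],[0,0,0,0,-1,0,-1],[0,0,0,0,-1,0,-1],[0,0,0,0,-0.75,0,-1],[0,0,0,0,0,0,-1],[0,0,0,0,0,0,-1],[0,0,0,0,0,0,-1],[0,0,0,0,0,0,-1]]]'
python3 - <<'E'
from aim import *
from plant import r
s=r.get_state();p=s['tcp_pos']*1000;R=pose(s)[:3,:3];print(s['joints'].round(1),p.round(1),"beam",R[:,0].round(3))
w1=pickle.load(open("pics/w1.pkl","rb"));print("label w1",onz(w1,[[260.5,107.5]],.006)*1000)
c=wrist("w5")
print("units to board d170",(R.T@(np.array(L['board'])-R@(W+[170,0,0])-p)/20).round(2))
E
```

```text
time_s: 47.0
tcp_pos: [0.7028, -0.213, 0.283]
eef_rot: [180.0, -0.0, -172.0]
contact_force: [-1.0, 0.1, -2.6]
gripper_width: 0.0476
gripper_force: 40.0
time_s: 47.8
tcp_pos: [0.7023, -0.2133, 0.2836]
eef_rot: [-180.0, 30.1, -171.8]
contact_force: [0.0, 0.6, -2.1]
gripper_width: 0.0474
gripper_force: 40.0
time_s: 48.6
tcp_pos: [0.7028, -0.2132, 0.2833]
eef_rot: [-180.0, 45.0, -171.8]
contact_force: [-0.7, 0.5, -1.6]
gripper_width: 0.048
gripper_force: 40.0
[ -9.7   8.9 -13.1 -28.3 -27.3 -51.6] [ 702.8 -213.2  283.3] beam [-0.7   -0.101 -0.707]
label w1 [[ 542.88913968 -233.43322427    6.        ]]
units to board d170 [3.76 0.05 3.73]
```

View pics/w5.png

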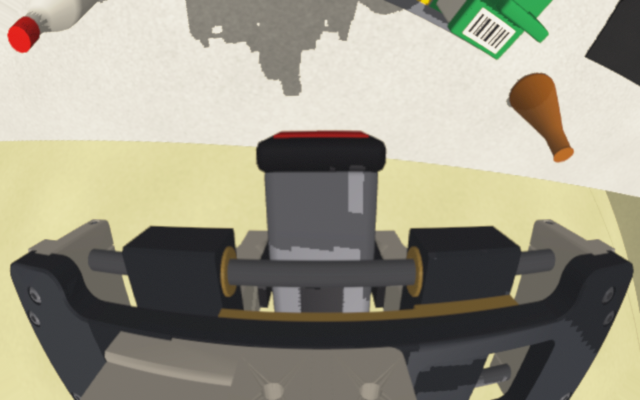

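The scanner sits unchanged in the grip (nose at row 133). The camera looks past the board towards the green kit at (490,30), so I aim from the measured label positions.

```bash
python3 -m pendant '[[[0.5,0,0.5,0,0,0,-1],[0.7,0.05,0.7,0,0,0,-1],[0.8,0,0.8,0,0,0,-1],[0.8,0,0.8,0,0,0,-1],[0.6,0,0.6,0,0,0,-1],[0.36,0,0.33,0,0,0,-1],[0,0,0,0,0,0,-1],[0,0,0,0,0,0,-1]]]'
cat > chk.py <<'E'
from aim import *
from plant import r
import sys
s=r.get_state();p=s['tcp_pos']*1000;R=pose(s)[:3,:3];print(s['time_s'],"joints",s['joints'].round(0))
for l in L: print(l,"label in window frame mm",(R.T@(np.array(L[l])-p)-W).round(1))
n=sys.argv[1];print("units to",n,(R.T@(np.array(L[n])-R@(W+[float(sys.argv[2]),0,0])-p)/20).round(2))
E
python3 chk.py blue 140
```

```text
time_s: 49.45
tcp_pos: [0.7022, -0.2127, 0.1774]
eef_rot: [-180.0, 45.0, -171.8]
contact_force: [0.1, 0.2, -0.9]
gripper_width: 0.0477
gripper_force: 40.0
49.45 joints [-13.  16. -15. -43. -22. -34.]
board label in window frame mm [170.    0.3   0. ]
blue label in window frame mm [110.5 223.9 -32.6]
green label in window frame mm [ 21.3 163.3  56.6]
red label in window frame mm [105.1  72.7 -27.1]
units to blue [-1.47 11.19 -1.63]
```

```bash
python3 -m pendant '[[[0,0,0,0,0,0,-1],[0,0,0,0,0,0,-1],[0,0,0,0,0,0,-1],[0,0,0,0,0,0,-1],[0,0,0,0,0,0,-1],[0,0,0,0,0,0,-1],[0,0,0,0,0,0,-1],[0,0,0,0,0,0,-1]]]' >/dev/null
python3 -m pendant '[[[0,0,0,0,0,0,-1],[0,0,0,0,0,0,-1],[0,0,0,0,0,0,-1],[0,0,0,0,0,0,-1],[0,0,0,0,0,0,-1],[0,0,0,0,0,0,-1],[0,0,0,0,0,0,-1],[0,0,0,0,0,0,-1]]]' >/dev/null
python3 -m pendant '[[[0,0,0,0,0,0,-1],[0,0,0,0,0,0,-1],[0,0,0,0,0,0,-1],[0,0,0,0,0,0,-1],[0,0,0,0,0,0,-1],[0,0,0,0,0,0,-1],[0,0,0,0,0,0,-1],[0,0,0,0,0,0,-1]]]'
python3 chk.py blue 140
python3 - <<'E'
from h import *
from plant import vision
c=vision.capture("scene");cv2.imwrite("pics/scene2.png",cv2.resize(c['frame'][130:310,150:410],None,fx=3,fy=3,interpolation=cv2.INTER_CUBIC))
E
```

```text
time_s: 51.85
tcp_pos: [0.7018, -0.2125, 0.1772]
eef_rot: [-180.0, 45.0, -171.8]
contact_force: [0.3, -0.7, -2.3]
gripper_width: 0.0476
gripper_force: 40.0
51.85 joints [-13.  16. -15. -43. -22. -34.]
board label in window frame mm [1.696e+02 0.000e+00 1.000e-01]
blue label in window frame mm [110.2 223.6 -32.5]
green label in window frame mm [ 21.  163.1  56.7]
red label in window frame mm [104.7  72.5 -27. ]
units to blue [-1.49 11.18 -1.63]
```

View pics/scene2.png

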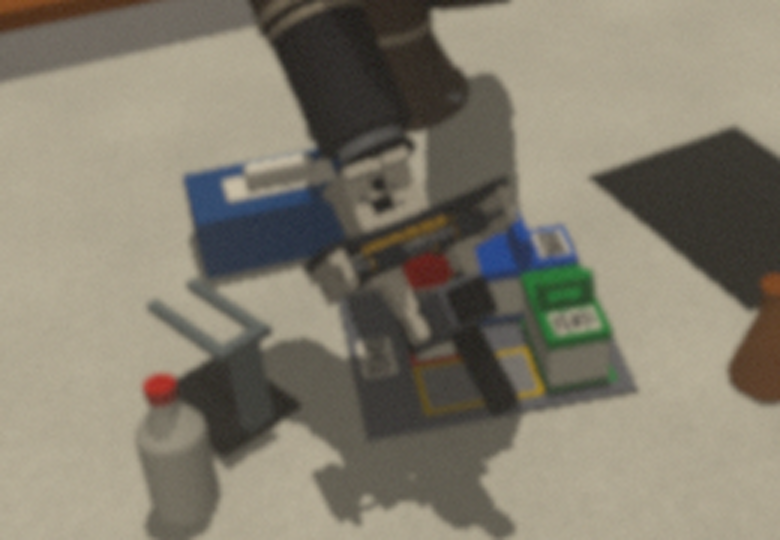

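```bash
python3 -m pendant '[[[-0.5,0,-0.53,0,0,0,-1],[-0.5,0,-0.55,0,0,0,-1],[-0.49,0.4,-0.55,0,0,0,-1],[0,0.9,0,0,0,0,-1],[0,0.95,0,0,0,0,-1],[0,0.95,0,0,0,0,-1],[0,0.95,0,0,0,0,-1],[0,0.95,0,0,0,0,-1]]]' >/dev/null
python3 -m pendant '[[[0,0.95,0,0,0,0,-1],[0,0.95,0,0,0,0,-1],[0,0.95,0,0,0,0,-1],[0,0.95,0,0,0,0,-1],[0,0.95,0,0,0,0,-1],[0,0.9,0,0,0,0,-1],[0,0.43,0,0,0,0,-1],[0,0,0,0,0,0,-1]]]'
python3 chk.py blue 140; python3 topk.py
```

```text
time_s: 53.5
tcp_pos: [0.6733, -0.0325, 0.2259]
eef_rot: [176.1, 44.5, -171.9]
contact_force: [1.2, 0.2, -2.3]
gripper_width: 0.0477
gripper_force: 40.0
53.5 joints [ 14.   6. -39.   4.  -0. -98.]
board label in window frame mm [ 201.7 -185.    26.2]
blue label in window frame mm [142.7  40.4   8.4]
green label in window frame mm [ 52.7 -26.   92.5]
red label in window frame mm [ 137.1 -110.8    3.6]
units to blue [0.13 2.02 0.42]
top: kit, handle rect, lid rect, label dir
red 176 [ 519.3 -165.1   30.5   16.1   78. ] 47 [ 536.3 -176.9  127.8   58.    22.1] colour part mean [ 535. -172.]
```

Joint 5 ran into its -0.11° limit, because the tilt is too radial here. I back the tilt off, turn the nose about 45° sideways and re-tilt.

```bash
python3 -m pendant '[[[0,0,0,0,0.5,0,-1],[0,0,0,0,1,0,-1],[0,0,0,0,1,0,-1],[0,0,0,0,1,0,-1],[0,0,0,0,1,0,-1],[0,0,0,0,0,0,-1],[0,0,0,0,0,0,-1],[0,0,0,0,0,0,-1]]]'
cat >> chk.py <<'E'
if len(sys.argv)>3:
    Rg=Rt(float(sys.argv[3]),float(sys.argv[4]))
    print("rot units",(np.degrees(Ro.from_matrix(R.T@Rg).as_rotvec())/4).round(2),"then shift",(Rg.T@(np.array(L[n])-Rg@(W+[float(sys.argv[2]),0,0])-p)/20).round(2),"goal",(np.array(L[n])-Rg@(W+[float(sys.argv[2]),0,0])).round(0))
E
python3 chk.py blue 150 -125 29;python3 chk.py blue 150 -125 42 | tail -1
```

```text
time_s: 54.35
tcp_pos: [0.6724, -0.0334, 0.2246]
eef_rot: [176.9, 26.5, -170.6]
contact_force: [0.1, 0.1, -1.9]
gripper_width: 0.0479
gripper_force: 40.0
54.35 joints [ 13.   9. -22.  -3. -32. -90.]
board label in window frame mm [ 176.6 -184.4  107. ]
blue label in window frame mm [126.3  41.   71.6]
green label in window frame mm [ 14.6 -25.2 123.8]
red label in window frame mm [ 122.3 -110.2   65.4]
units to blue [-1.18  2.05  3.58]
rot units [ -4.56  -0.32 -10.08] then shift [-4.25  6.52  4.83] goal [635. 141. 181.]
rot units [-5.68 -3.41 -9.53] then shift [-3.26  6.52  3.22] goal [618. 116. 220.]
```

```bash
python3 -m pendant '[[[0,0,0,-0.25,-0.15,-0.4,-1],[0,0,0,-0.5,-0.3,-0.85,-1],[0,0,0,-0.5,-0.3,-0.85,-1],[0,0,0,-0.5,-0.3,-0.85,-1],[0,0,0,-0.5,-0.3,-0.85,-1],[0,0,0,-0.5,-0.3,-0.85,-1],[0,0,0,-0.5,-0.3,-0.85,-1],[0,0,0,-0.5,-0.3,-0.85,-1]]]'
python3 -m pendant '[[[0,0,0,-0.5,-0.3,-0.85,-1],[0,0,0,-0.5,-0.3,-0.85,-1],[0,0,0,-0.5,-0.3,-0.85,-1],[0,0,0,-0.43,-0.26,-0.63,-1],[0,0,0,0,0,0,-1],[0,0,0,0,0,0,-1],[0,0,0,0,0,0,-1],[0,0,0,0,0,0,-1]]]'
python3 chk.py blue 150 -125 42
```

```text
time_s: 55.15
tcp_pos: [0.6725, -0.0334, 0.2253]
eef_rot: [177.4, 37.1, -141.1]
contact_force: [0.2, 0.7, -2.5]
gripper_width: 0.0479
gripper_force: 40.0
time_s: 55.95
tcp_pos: [0.6728, -0.0327, 0.2257]
eef_rot: [-180.0, 41.9, -124.9]
contact_force: [1.2, 0.5, -2.8]
gripper_width: 0.0476
gripper_force: 40.0
55.95 joints [-10.  17.  -3. -45. -59.  -5.]
board label in window frame mm [260.5  -8.5  -4.4]
blue label in window frame mm [ 86.  130.5  64.9]
green label in window frame mm [54.7 -3.  93. ]
red label in window frame mm [164.1  21.5  -5.2]
units to blue [-3.2   6.53  3.24]
rot units [ 0.   -0.02  0.01] then shift [-3.19  6.52  3.23] goal [618. 116. 220.]
```

```bash
python3 -m pendant '[[[-0.2,0.4,0.2,0,0,0,-1],[-0.45,0.9,0.45,0,0,0,-1],[-0.45,0.9,0.45,0,0,0,-1],[-0.45,0.9,0.45,0,0,0,-1],[-0.45,0.9,0.45,0,0,0,-1],[-0.45,0.9,0.45,0,0,0,-1],[-0.45,0.9,0.45,0,0,0,-1],[-0.3,0.73,0.34,0,0,0,-1]]]'
python3 -m pendant '[[[0,0,0,0,0,0,-1],[0,0,0,0,0,0,-1],[0,0,0,0,0,0,-1],[0,0,0,0,0,0,-1],[0,0,0,0,0,0,-1],[0,0,0,0,0,0,-1],[0,0,0,0,0,0,-1],[0,0,0,0,0,0,-1]]]' >/dev/null
python3 chk.py blue 150 -125 42; python3 topk.py
python3 - <<'E'
from h import *
t=pickle.load(open("pics/topk.pkl","rb"));cv2.imwrite("pics/top4.png",cv2.resize(t['frame'][110:270,180:500],None,fx=2.4,fy=2.4,interpolation=cv2.INTER_CUBIC))
E
```

```text
time_s: 56.75
tcp_pos: [0.617, 0.1181, 0.2204]
eef_rot: [-180.0, 42.0, -124.9]
contact_force: [1.2, -0.4, -1.7]
gripper_width: 0.0478
gripper_force: 40.0
57.55 joints [  7.   9. -14. -45. -45. -16.]
board label in window frame mm [ 323.9 -138.6  -69.3]
blue label in window frame mm [1.495e+02 4.000e-01 1.000e-01]
green label in window frame mm [ 118.1 -133.1   28.2]
red label in window frame mm [ 227.5 -108.6  -70.1]
units to blue [-0.03  0.02  0.  ]
rot units [ 0.01 -0.02  0.01] then shift [-0.03  0.02 -0.01] goal [618. 116. 220.]
top: kit, handle rect, lid rect, label dir
```

View pics/top4.png

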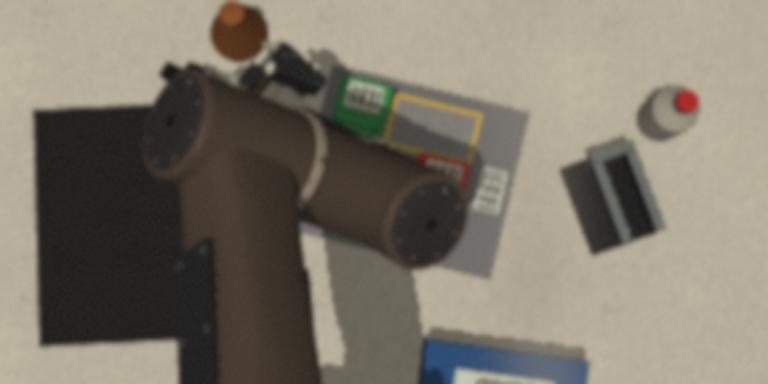

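The top view shows the green kit at (362,100) and the red at (445,172) still in place. The stand fork at (625,190) is empty, and the blue kit is hidden by the arm. I hold here.

```bash
python3 -m pendant '[[[0,0,0,0,0,0,-1],[0,0,0,0,0,0,-1],[0,0,0,0,0,0,-1],[0,0,0,0,0,0,-1],[0,0,0,0,0,0,-1],[0,0,0,0,0,0,-1],[0,0,0,0,0,0,-1],[0,0,0,0,0,0,-1]]]' >/dev/null
python3 -m pendant '[[[0,0,0,0,0,0,-1],[0,0,0,0,0,0,-1],[0,0,0,0,0,0,-1],[0,0,0,0,0,0,-1],[0,0,0,0,0,0,-1],[0,0,0,0,0,0,-1],[0,0,0,0,0,0,-1],[0,0,0,0,0,0,-1]]]' >/dev/null
python3 chk.py blue 150 -125 42 |sed -n 3p; python3 chk.py green 130 -125 42
cat > lids.py <<'E'
from h import *
from plant import vision
for n in("scene","top"):
    c=vision.capture(n);P=height(c);z=P[...,2];f=c['frame']
    B=np.zeros(z.shape,bool);B=(P[...,0]>.42)&(P[...,0]<.72)&(P[...,1]>-.25)&(P[...,1]<.05)&(z>.064)&(z<.077)
    for col in('green','red','blue'):
        m=(mask(f,col,80)>0)&B
        k=cv2.dilate(cv2.morphologyEx(m.astype(np.uint8),cv2.MORPH_OPEN,np.ones((2,2))),np.ones((3,3)))*B
        if k.sum()>20: print(n,col,int(k.sum()),"coloured lid",rect(P[k>0]),end=' ')
        h,s,v=cv2.split(cv2.cvtColor(f,cv2.COLOR_BGR2HSV));
        w=B&(s<60)&(v>90)&(cv2.dilate(k,np.ones((15,15)))>0)
        if w.sum()>15: print("white",int(w.sum()),(P[w].mean(0)*1000).round(0),end='')
        print()
E
python3 lids.py
```

```text
blue label in window frame mm [149.6   0.3   0. ]
59.2 joints [  7.   9. -14. -45. -45. -16.]
board label in window frame mm [ 324.1 -138.6  -69.4]
blue label in window frame mm [149.6   0.3   0. ]
green label in window frame mm [ 118.4 -133.2   28.2]
red label in window frame mm [ 227.7 -108.7  -70.1]
units to green [-0.58 -6.66  1.41]
rot units [ 0.01 -0.01  0.01] then shift [-0.58 -6.66  1.4 ] goal [743.  62. 207.]
scene green 291 coloured lid [630.2 -47.9 122.   70.2 -13. ] white 84 [666. -52.  71.]
scene red 318 coloured lid [ 524.5 -153.9  123.5   69.5  -12.7] 
scene blue 287 coloured lid [533.5 -54.8 119.4  74.6  69.5] white 23 [530. -14.  71.]
top green 119 coloured lid [647.3 -51.3  71.7  68.8 -10.4] white 147 [663. -54.  71.]
top red 81 coloured lid [ 564.9 -162.1   67.2   30.6   77.6] white 16 [ 568. -164.   70.]
```

Run:
```python
from h import *
from plant import vision
c=vision.capture("scene");pickle.dump(c,open("pics/scene5.pkl","wb"));cv2.imwrite("pics/scene5.png",cv2.resize(c['frame'][190:290,250:390],None,fx=5,fy=5,interpolation=cv2.INTER_CUBIC))
P=height(c);z=P[...,2];m=(mask(c['frame'],'blue',80)>0)&(P[...,0]>.42)&(P[...,0]<.72)&(P[...,1]>-.25)&(P[...,1]<.05)
hd=P[m&(z>.09)&(z<.11)];print(len(hd),rect(hd))
ld=P[m&(z>.066)&(z<.074)];print(len(ld),rect(ld),ld.min(0).round(3),ld.max(0).round(3))
m=(mask(c['frame'],'green',80)>0)&(z>.09)&(z<.11);print(rect(P[m]))
```

```text
43 [530.5 -53.4  45.3  14.   -2. ]
226 [525.6 -54.7 109.3  65.1  77.9] [ 0.484 -0.112  0.066] [ 0.569 -0.008  0.074]
[627.8 -50.8  54.5  17.9  76. ]
```

View pics/scene5.png

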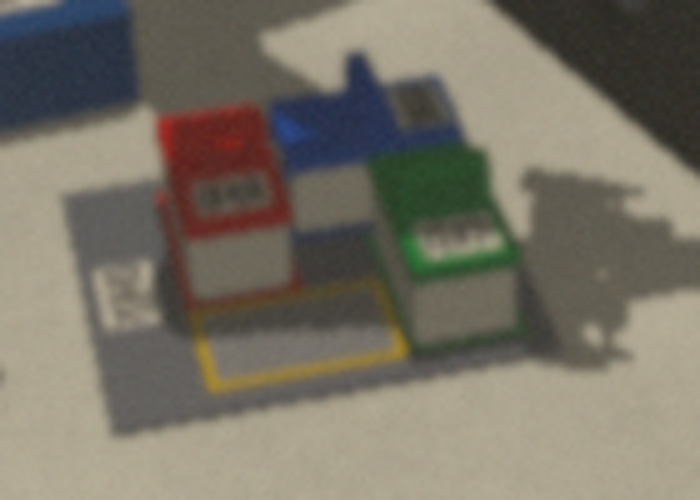

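The scene view shows blue at (360,120), green at (445,200) and red at (230,170), all square on their panels, with the borders visible in the gaps. I go on to green, with a longer standoff to stay well above the flask.

```bash
python3 chk.py green 175 -125 42 | tail -1
```

```text
rot units [ 0.01 -0.01  0.01] then shift [-2.84 -6.66  1.4 ] goal [762.  90. 237.]
```

```bash
python3 -m pendant '[[[-0.6,-0.2,0,0,0,0,-1],[-0.8,-0.8,0,0,0,0,-1],[-0.8,-0.95,0,0,0,0,-1],[-0.64,-0.95,0.2,0,0,0,-1],[0,-0.95,0.3,0,0,0,-1],[0,-0.95,0.3,0,0,0,-1],[0,-0.95,0.3,0,0,0,-1],[0,-0.91,0.3,0,0,0,-1]]]'
python3 -m pendant '[[[0,0,0,0,0,0,-1],[0,0,0,0,0,0,-1],[0,0,0,0,0,0,-1],[0,0,0,0,0,0,-1],[0,0,0,0,0,0,-1],[0,0,0,0,0,0,-1],[0,0,0,0,0,0,-1],[0,0,0,0,0,0,-1]]]' >/dev/null
python3 chk.py green 175 -125 42
```

```text
time_s: 60.15
tcp_pos: [0.7637, 0.0899, 0.2374]
eef_rot: [-180.0, 42.0, -124.9]
contact_force: [-0.9, -0.3, -2.1]
gripper_width: 0.048
gripper_force: 40.0
60.95 joints [  3.  21.   4. -42. -52. -18.]
board label in window frame mm [381.   -5.5 -97.3]
blue label in window frame mm [206.5 133.5 -27.9]
green label in window frame mm [175.3  -0.    0.2]
red label in window frame mm [284.6  24.5 -98.1]
units to green [ 0.01 -0.    0.01]
rot units [ 0.01 -0.01  0.01] then shift [ 0.01 -0.01  0.  ] goal [762.  90. 237.]
```

```bash
python3 -m pendant '[[[0,0,0,0,0,0,-1],[0,0,0,0,0,0,-1],[0,0,0,0,0,0,-1],[0,0,0,0,0,0,-1],[0,0,0,0,0,0,-1],[0,0,0,0,0,0,-1],[0,0,0,0,0,0,-1],[0,0,0,0,0,0,-1]]]' >/dev/null
python3 -m pendant '[[[0,0,0,0,0,0,-1],[0,0,0,0,0,0,-1],[0,0,0,0,0,0,-1],[0,0,0,0,0,0,-1],[0,0,0,0,0,0,-1],[0,0,0,0,0,0,-1],[0,0,0,0,0,0,-1],[0,0,0,0,0,0,-1]]]' >/dev/null
python3 lids.py; python3 topk.py; python3 chk.py red 140 -125 42
```

```text
scene green 277 coloured lid [630.  -48.3 118.7  69.6 -13.2] white 18 [664. -22.  70.]
scene red 322 coloured lid [ 522.4 -153.3  129.5   69.9  -13.1] white 47 [ 559. -163.   71.]
scene blue 302 coloured lid [536.5 -52.2 129.2  74.2  57.2] white 46 [542. -16.  71.]
top green 391 coloured lid [623.7 -45.  116.3  68.8 -12.9] white 98 [648. -48.  71.]
top red 556 coloured lid [ 522.6 -151.6  120.2   69.9  -12.9] white 119 [ 556. -160.   71.]
top blue 405 coloured lid [514.6 -66.   94.9  70.   79.2] white 30 [533. -27.  71.]
top: kit, handle rect, lid rect, label dir
green 354 [626.5 -45.2  59.6  16.1  77.9] 92 [610.3 -45.1 122.1  70.3  -9. ] colour part mean [599. -47.]
red 547 [ 522.8 -151.5   59.7   16.1   76.5] 101 [ 524.3 -144.2  120.8   85.6  -13.3] colour part mean [ 510. -148.]
blue 423 [519.5 -45.6  56.8  15.2 -13.1] 93 [521.9 -66.6 110.9  81.8  76.9] colour part mean [513. -71.]
62.7 joints [  3.  21.   4. -42. -52. -18.]
board label in window frame mm [380.9  -5.5 -97.3]
blue label in window frame mm [206.4 133.5 -27.9]
green label in window frame mm [175.2   0.    0.2]
red label in window frame mm [284.5  24.5 -98.1]
units to red [ 7.23  1.22 -4.91]
rot units [ 0.01 -0.01  0.01] then shift [ 7.22  1.21 -4.92] goal [643. -38. 214.]
```

```bash
python3 -m pendant '[[[0.4,0.1,-0.4,0,0,0,-1],[0.8,0.16,-0.7,0,0,0,-1],[0.85,0.16,-0.7,0,0,0,-1],[0.85,0.16,-0.7,0,0,0,-1],[0.85,0.16,-0.7,0,0,0,-1],[0.85,0.16,-0.7,0,0,0,-1],[0.85,0.16,-0.62,0,0,0,-1],[0.52,0.15,-0.4,0,0,0,-1]]]'
python3 -m pendant '[[[0,0,0,0,0,0,-1],[0,0,0,0,0,0,-1],[0,0,0,0,0,0,-1],[0,0,0,0,0,0,-1],[0,0,0,0,0,0,-1],[0,0,0,0,0,0,-1],[0,0,0,0,0,0,-1],[0,0,0,0,0,0,-1]]]' >/dev/null
python3 chk.py red 165 -125 42;python3 lids.py;python3 topk.py
```

```text
time_s: 63.5
tcp_pos: [0.6521, -0.0249, 0.2307]
eef_rot: [-180.0, 41.9, -125.0]
contact_force: [1.0, -1.4, -1.4]
gripper_width: 0.0481
gripper_force: 40.0
64.3 joints [ -9.  15.  -5. -45. -58.  -5.]
board label in window frame mm [261.5 -29.7   0.9]
blue label in window frame mm [ 87.  109.2  70.3]
green label in window frame mm [ 55.8 -24.3  98.4]
red label in window frame mm [1.652e+02 3.000e-01 1.000e-01]
units to red [0.01 0.01 0.01]
rot units [ 0.01 -0.01  0.01] then shift [ 0.01  0.   -0.01] goal [654. -23. 230.]
scene green 303 coloured lid [629.5 -48.  121.6  69.9 -12.6] white 69 [573. -16.  71.]
scene red 319 coloured lid [ 522.8 -153.2  125.2   69.9  -13.1] 
scene blue 320 coloured lid [533.3 -50.  127.6  76.1  60. ] white 102 [531. -17.  71.]

top red 40 coloured lid [ 507.7 -181.4   71.3   10.3   -6.1] 
top blue 43 coloured lid [530.7   2.5  66.2  19.3 -13.7] white 56 [528.   1.  71.]
top: kit, handle rect, lid rect, label dir
```

```bash
python3 -m pendant '[[[0,0,0,0,0,0,-1],[0,0,0,0,0,0,-1],[0,0,0,0,0,0,-1],[0,0,0,0,0,0,-1],[0,0,0,0,0,0,-1],[0,0,0,0,0,0,-1],[0,0,0,0,0,0,-1],[0,0,0,0,0,0,-1]]]' >/dev/null
python3 -m pendant '[[[0,0,0,0,0,0,-1],[0,0,0,0,0,0,-1],[0,0,0,0,0,0,-1],[0,0,0,0,0,0,-1],[0,0,0,0,0,0,-1],[0,0,0,0,0,0,-1],[0,0,0,0,0,0,-1],[0,0,0,0,0,0,-1]]]'
python3 chk.py red 165|sed -n 5p
python3 -m pendant '[[[-0.4,0,-0.4,0,0,0,-1],[-0.8,0,-0.8,0,0,0,-1],[-0.7,0,-0.8,0,0.5,0,-1],[0,0,0,0,1,0,-1],[0,0,0,0,1,0,-1],[0,0,0,0,1,0,-1],[0,0,0,0,1,0,-1],[0,0,0,0,1,0,-1]]]'
python3 -m pendant '[[[0,0,0,0,1,0,-1],[0,0,0,0,1,0,-1],[0,0,0,0,1,0,-1],[0,0,0,0,1,0,-1],[0,0,0,0,1,0,-1],[0,0,0,0,0,0,-1],[0,0,0,0,0,1,-1],[0,0,0,0,0,1,-1]]]'
python3 -m pendant '[[[0,0,0,0,0,1,-1],[0,0,0,0,0,1,-1],[0,0,0,0,0,1,-1],[0,0,0,0,0,1,-1],[0,0,0,0,0,1,-1],[0,0,0,0,0,1,-1],[0,0,0,0,0,0.7,-1],[0,0,0,0,0,0,-1]]]'
python3 chk.py red 165|head -1
```

```text
time_s: 66.05
tcp_pos: [0.6538, -0.023, 0.2305]
eef_rot: [-180.0, 41.9, -124.9]
contact_force: [0.4, -0.0, -1.4]
gripper_width: 0.0476
gripper_force: 40.0
red label in window frame mm [165.1   0.3   0.3]
time_s: 66.85
tcp_pos: [0.6549, -0.0216, 0.2873]
eef_rot: [-179.9, 19.8, -124.9]
contact_force: [0.7, -0.4, -2.5]
gripper_width: 0.0474
gripper_force: 40.0
time_s: 67.65
tcp_pos: [0.6548, -0.0214, 0.2862]
eef_rot: [-180.0, 0.1, -133.1]
contact_force: [-0.7, 0.6, -2.0]
gripper_width: 0.0477
gripper_force: 40.0
time_s: 68.45
tcp_pos: [0.6547, -0.0218, 0.2865]
eef_rot: [180.0, 0.1, -159.8]
contact_force: [-1.1, -1.3, -2.3]
gripper_width: 0.0482
gripper_force: 40.0
68.45 joints [ 15.  18.   1.  -0. -74. -85.]
```

```bash
python3 -m pendant '[[[0.42,-0.5,0,0,0,0,-1],[0.81,-0.97,0,0,0,0,-1],[0.81,-0.97,0,0,0,0,-1],[0.81,-0.97,0,0,0,0,-1],[0.81,-0.97,0,0,0,0,-1],[0.81,-0.97,0,0,0,0,-1],[0.81,-0.97,0,0,0,0,-1],[0.81,-0.97,0,0,0,0,-1]]]' >/dev/null
python3 -m pendant '[[[0.81,-0.97,0,0,0,0,-1],[0.81,-0.97,0,0,0,0,-1],[0.81,-0.97,0,0,0,0,-1],[0.81,-0.97,0,0,0,0,-1],[0.81,-0.97,0,0,0,0,-1],[0.81,-0.97,0,0,0,0,-1],[0.81,-0.97,0,0,0,0,-1],[0.81,-0.97,0,0,0,0,-1]]]' >/dev/null
python3 -m pendant '[[[0.42,-0.5,0,0,0,0,-1],[0,0,0,0,0,0,-1],[0,0,0,0,0,0,-1],[0,0,0,0,0,0,-1],[0,0,0,0,0,0,-1],[0,0,0,0,0,0,-1],[0,0,0,0,0,0,-1],[0,0,0,0,0,0,-1]]]'
python3 chk.py red 165|head -1;python3 lids.py; python3 topk.py
python3 - <<'E'
from h import *
c=wrist("w6"); a=cv2.imread("pics/w4.png");d=cv2.absdiff(a,c['frame'])[120:260,250:390];print("diff to w4 in head region",d.mean())
E
```

```text
time_s: 70.85
tcp_pos: [0.5188, -0.4032, 0.2861]
eef_rot: [-180.0, -0.0, -159.7]
contact_force: [0.7, -0.1, -2.8]
gripper_width: 0.0478
gripper_force: 40.0
70.85 joints [-21.  18.   1.   0. -74. -49.]
scene green 328 coloured lid [629.5 -47.8 121.5  71.  -12.8] white 171 [625. -42.  71.]
scene red 327 coloured lid [ 526.3 -153.8  121.7   70.6  -12.8] white 50 [ 559. -162.   71.]
scene blue 328 coloured lid [534.8 -53.7 133.9  79.4  57.2] white 111 [535. -22.  71.]
top green 422 coloured lid [625.5 -45.4 119.6  68.8 -12.9] white 188 [646. -48.  71.]
top red 455 coloured lid [ 522.2 -151.2  120.8   69.2  -13.2] white 119 [ 557. -159.   71.]
top blue 492 coloured lid [519.9 -50.3 126.2  70.5  77. ] white 160 [528. -10.  71.]
top: kit, handle rect, lid rect, label dir
green 416 [624.2 -44.8  60.2  16.2  82.6] 94 [617.1 -43.6 134.3  75.7  -9.2] colour part mean [600. -44.]
red 374 [ 523.  -151.2   58.3   16.7   76.9] 84 [ 524.7 -143.6  121.7   84.3  -14. ] colour part mean [ 514. -137.]
blue 496 [520.2 -45.7  58.4  15.3 -13. ] 95 [525.8 -54.9 135.5  84.1  76.8] colour part mean [516. -62.]
diff to w4 in head region 1.8912244897959183
```

```bash
python3 -m pendant '[[[0.03,0,0.4,0,0,0,-1],[0,0,0.8,0,0,0,-1],[0,0,0.8,0,0,0,-1],[0,0,0.8,0,0,0,-1],[0,0,0.8,0,0,0,-1],[0,0,0.8,0,0,0,-1],[0,0,0.6,0,0,0,-1],[0,0,0.5,0,0,0,-1]]]'
python3 -m pendant '[[[0,0,0.5,0,0,0,-1],[0,0,0.4,0,0,0,-1],[0,0,0.3,0,0,0,-1],[0,0,0.15,0,0,0,-1],[0,0,0.05,0,0,0,-1],[0,0,0,0,0,0,-1],[0,0,0,0,0,0,-1],[0,0,0,0,0,0,-1]]]'
```

```text
time_s: 71.85
tcp_pos: [0.5177, -0.4036, 0.1748]
eef_rot: [180.0, -0.1, -159.8]
contact_force: [-0.3, 0.2, -2.7]
gripper_width: 0.0476
gripper_force: 40.0
time_s: 72.65
tcp_pos: [0.5182, -0.4038, 0.1485]
eef_rot: [-179.9, -0.0, -159.7]
contact_force: [-0.5, -0.2, -2.5]
gripper_width: 0.0477
gripper_force: 40.0
```

```bash
python3 -m pendant '[[[0,0,0.04,0,0,0,-1],[0,0,0,0,0,0,-1],[0,0,0,0,0,0,0.1],[0,0,0,0,0,0,0.2],[0,0,0,0,0,0,0.4],[0,0,0,0,0,0,0.7],[0,0,0,0,0,0,1],[0,0,0,0,0,0,1]]]'
python3 -m pendant '[[[0,0,0,0,0,0,1],[0,0,0,0,0,0,1],[0,0,0,0,0,0,1],[0,0,-0.3,0,0,0,1],[0,0,-0.6,0,0,0,1],[0,0,-0.9,0,0,0,1],[0,0,-0.9,0,0,0,1],[0,0,-0.9,0,0,0,1]]]'
python3 -m pendant '[[[0,0,-0.9,0,0,0,1],[0,0,-0.9,0,0,0,1],[0,0,-0.9,0,0,0,1],[0,0,-0.9,0,0,0,1],[-0.4,-0.4,-0.9,0,0,0,1],[-0.8,-0.8,-0.2,0,0,0,1],[-0.9,-0.9,0,0,0,0,1],[-0.9,-0.9,0,0,0,0,1]]]'
python3 - <<'E'
from h import *
wrist("w7")
E
python3 lids.py; python3 topk.py
python3 - <<'E'
from h import *
t=pickle.load(open("pics/topk.pkl","rb"));P=height(t)
w=P[160:225,405:475].reshape(-1,3);sc=w[(w[:,2]>.15)&(w[:,2]<.175)];print("scanner",len(sc),rect(sc) if len(sc)>20 else 0)
E
```

```text
time_s: 73.45
tcp_pos: [0.518, -0.4038, 0.1473]
eef_rot: [-180.0, -0.0, -159.7]
contact_force: [0.7, -0.7, -0.4]
gripper_width: 0.0791
gripper_force: 0.0
time_s: 74.25
tcp_pos: [0.5182, -0.4038, 0.2212]
eef_rot: [-179.9, -0.0, -159.7]
contact_force: [0.8, 1.3, 0.1]
gripper_width: 0.0875
gripper_force: 0.0
time_s: 75.05
tcp_pos: [0.5958, -0.4395, 0.3155]
eef_rot: [-179.9, 0.0, -159.7]
contact_force: [-0.9, -0.3, -0.4]
gripper_width: 0.0878
gripper_force: 0.0
scene green 313 coloured lid [629.1 -47.8 126.2  70.4 -12.8] white 173 [626. -42.  71.]
scene red 318 coloured lid [ 527.4 -154.7  117.9   69.5  -13. ] white 46 [ 560. -163.   72.]
scene blue 321 coloured lid [534.  -52.6 123.   83.3  70.4] white 112 [532. -24.  71.]
top green 422 coloured lid [624.4 -45.2 116.7  68.9 -12.9] white 200 [645. -48.  71.]
top red 455 coloured lid [ 523.1 -149.1  121.5   64.7  -15. ] white 117 [ 557. -160.   71.]
top blue 486 coloured lid [520.9 -46.  118.4  70.5  76.7] white 168 [528. -11.  71.]
top: kit, handle rect, lid rect, label dir
green 414 [627.1 -45.1  59.6  17.6  75.3] 94 [617.5 -43.6 135.2  75.2  -9.4] colour part mean [600. -43.]
red 453 [ 523.  -148.7   54.4   16.5   77.4] 94 [ 524.4 -144.   121.    85.3  -13.1] colour part mean [ 513. -142.]
blue 496 [520.2 -45.8  58.4  15.3 -12.9] 95 [526.2 -54.8 135.7  84.8  77.1] colour part mean [515. -62.]
scanner 632 [ 518.1 -400.2  129.7   53.3   21.5]
```

View pics/w7.png

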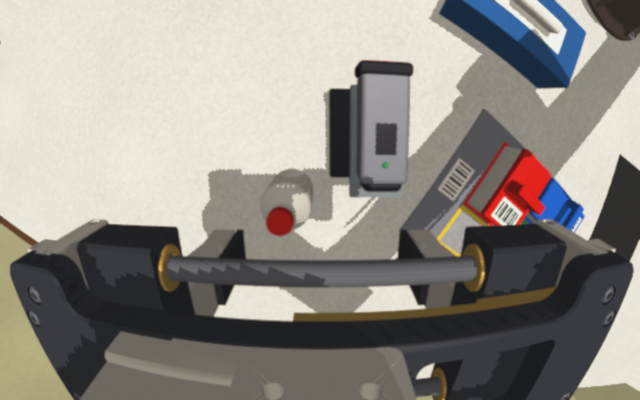

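The scanner hangs level on its fork at (384,128) with the nose forward, and the gripper is clear of everything. One last settled check, then I hand in.

```bash
python3 -m pendant '[[[0,0,0,0,0,0,1],[0,0,0,0,0,0,1],[0,0,0,0,0,0,1],[0,0,0,0,0,0,1],[0,0,0,0,0,0,1],[0,0,0,0,0,0,1],[0,0,0,0,0,0,1],[0,0,0,0,0,0,1]]]' >/dev/null
python3 -m pendant '[[[0,0,0,0,0,0,1],[0,0,0,0,0,0,1],[0,0,0,0,0,0,1],[0,0,0,0,0,0,1],[0,0,0,0,0,0,1],[0,0,0,0,0,0,1],[0,0,0,0,0,0,1],[0,0,0,0,0,0,1]]]' >/dev/null
python3 topk.py
python3 - <<'E'
from h import *
t=pickle.load(open("pics/topk.pkl","rb"));P=height(t)
for nm,c0,a in(("red",(.5226,-.1526),-13),("green",(.6274,-.0454),-13),("blue",(.5214,-.0466),77)):
    m=(mask(t['frame'],nm,80)>0)&(P[...,2]>.09)&(P[...,2]<.112)&(np.hypot(P[...,0]-c0[0],P[...,1]-c0[1])<.07)
    rc=rect(P[m]);print(nm,rc,"off panel mm",np.hypot(rc[0]-c0[0]*1000,rc[1]-c0[1]*1000).round(1))
E
```

```text
top: kit, handle rect, lid rect, label dir
green 416 [625.7 -45.   60.2  17.   81.6] 94 [617.4 -43.7 135.5  76.1  -9.5] colour part mean [600. -44.]
red 452 [ 523.  -149.2   54.2   15.7   78.1] 92 [ 525.2 -140.2  125.7   77.1  -18.6] colour part mean [ 513. -142.]
blue 491 [520.3 -45.8  58.4  15.2 -13.1] 97 [525.9 -55.  135.5  84.5  76.5] colour part mean [516. -62.]
red [ 523.  -149.2   54.2   15.7   78.1] off panel mm 3.4
green [626.5 -45.1  60.   17.3  79.3] off panel mm 0.9
blue [520.4 -45.8  58.3  15.2 -13.1] off panel mm 1.3
```

```bash
python3 -c "
from plant import r
print(r.close_job())"
```

```text
the job is handed in; nothing more can be done
None
```

I packed the three kits delivered (blue, green and red; no yellow came), held the scanner about two seconds on the board label and then the blue, green and red labels, hung it back on its stand and handed the job in; the last check showed every kit within about 4 mm of its panel, but no verdict came back.

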